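Label slide mailers: clamp the batch in the sprung jig, roll the labels down, unload

ROBOT

A 6-joint arm with a two-finger parallel gripper is mounted at the origin on the work surface; the furniture and walls round the work are solid. World frame = base frame: x ahead of the robot, y to its left, z up, the work surface at z = 0. Lengths are in m, angles in rad, forces in N, time in s.
With the tool pointing down it reaches from about 0.3 to 0.775 m from the base axis. Payload 14.6 kg.
Tool frame: the origin (TCP) lies at the very end of the fingers, on their centre line; the grasp point (between the pads) lies 19 mm behind it; z points along the fingers, y is the line along which they close (so a half turn about z gives the same grasp; the last joint's range is limited). The gripper opens to 94 mm and grips with 3 to 60 N. Pads are 16 mm wide; open, the fingers measure 119 mm over their backs; the gripper's body (75 mm by 177 mm) begins 78 mm behind the grasp point.
Start: joints at [-1.193, 0.3, 1.521, -0, 1.321, -0.067], TCP at [0.237, -0.496, 0.181] pointing down, gripper open.
Joint ranges: [-3.03, 3.03], [-0.79, 2.21], [0.23, 2.52], [-1.04, 4.18], [0, 3.07], [-2.55, 2.55]. Speed limits (rad/s): [2.22, 2.22, 2.57, 3.14, 3.14, 3.14].

INTERFACE

Orientations are given as [roll, pitch, yaw] about the fixed x, y, z axes, in that order (R = Rz(yaw) Ry(pitch) Rx(roll)).
In Python, from station import * gives the robot as it stands.
- The arm moves only by the tool jog_arm, never from a script. Its argument "rows" is a list of rows, each a list of 3 entries, a list of its own where there are three numbers: the shift along the tool's x, y, z in m, then the turn about the tool's z in degrees, then the finger opening in m, from 0 to 0.094. A call has 1 to 12 rows; each row shifts and turns the commanded pose from where the row before left it, along the tool's axes as they then stand; what a row does not reach is not made up. A row lasts 1/12 s, in which the tool goes at most 41.7 mm and 7.16 degrees, less where a joint would pass 70% of its speed; a pose out of reach is approached as far as the arm can. A call is refused whole if a number of a shift passes 0.0417 or a number of a turn 7.16, either way. A call with a gripper value outside its range is refused whole. The fingers move at their own pace and stop on an object; "squeeze" is the grip in N (left out, the last holds). Time passes only in rows, so rows that do not move let the fingers close. It gives the time, the measured TCP pose, the force, the opening and the grip force at its end, in the units of the state.
- get_obs(): the state, without advancing time (a new reading comes with each control period).
- camera(name): name is "scene" or "top"; returns a dict with "image" (420x560x3 uint8, red, green, blue), "range_z" (420x560 float32, m along the optical axis (not along the pixel's ray), 0 where there is no reading), "K" (3x3 intrinsics, pixels), "world_from_camera" (4x4, takes a point from camera to world coordinates). Camera axes: x right, y up, looking along -z (the intrinsics and any distortion apply to the point x, -y, -z); pixel columns grow to the right and rows downward; lengths in m; the calibration is good to about 2 mm. A picture is of the moment at which its call begins.
- hand_in(): hands the job in; it is judged then, once.
Trained networks look in a picture, given as the dict that the camera call returned (one of the last four; its "shot" number tells which), for a name from the list of things; names that differ only in an ending like _2 or _b are one class to them, and where a whole thing is asked for, a point or a joint stands for the part that bears it (a point fixed in the world has none). Each returns a list of dicts, best first, with "p" (0 to 1); they miss things now and then, are a little off and sometimes report something else, mostly with a low value. They report only what shows in the picture. A call takes as long as a camera call.
- search_frame(label, picture): "at" ([column, row] as shares, 0 to 1, of the picture: columns of its width, rows of its height, amid what is visible of it).
- spot_point(label, picture): "at" ([column, row] as shares, 0 to 1, of the picture: columns of its width, rows of its height: a listed point, or the origin of a listed thing).
The state is a dict: "time_s": time; "qpos": joint angles; "joint_vel": joint speeds; "tau": joint torques, N m; "ee_pos": TCP position; "eef_rot": TCP orientation; "force": force on the tool from outside, world axes, zero at the start; "moment": the same for the moment, N m; "grip_width": finger opening in m; "grip_force": force on a finger pad.
Only numpy, scipy, OpenCV 4.12 (cv2) and the standard library are available. Lean on these libraries where they do the work, as an engineer would, in place of code of your own. Each camera call takes 0.05 s, during which the arm holds its last target. There are 200 camera calls.

TASK

Press the fresh labels down on this batch of slide mailers: draw the labelling jig's sprung drawbar out until its pointer stands at the black marker on the scale, where the catch holds it, and no farther, lay every mailer flat, label up and square across the bed between fence and jaw, side by side, and press the catch tab so that the jaw springs shut and clamps the row. Take the hand roller and, pressing lightly into its spring, roll along the whole row from the fence to the jaw and back to the fence, then stand it upright on its rest. Then draw the drawbar out to the marker again, put the mailers flat, label up and side by side in the steel tray, and press the catch tab to let the empty jaw home; leave the marker, pen, eraser and sample tube as they are.

Things in the scene. Friction and masses are not known exactly. Their poses are not given: they have to be found in the camera images.
- jig: fixed labelling jig. Origin on the desk under the loading part; x across the bed (away from the robot at yaw 0), y along it. Aluminium bed 32 mm high, x -55 to 55 and y -86 to 40 mm, then 60 mm wide to y 128; base x -78 to 60. Fixed fence 7.5 mm high at the -y end; a sprung jaw faces it, its drawbar comes out at +y. Catch and cheeks over y 38 to 123 mm, up to z 66. Scale, pointer, marker along the -x edge, below z 38
- drawbar (a joint): how far jaw and bar are drawn out along the jig's +y, m: 0 home, end stop 0.093; gap from fence to jaw = 0.045 + this. A damped (25 N s/m) spring pulls home with 3.5 N + 50 N/m. From 0.054 to 0.082 a ratchet of 4 mm steps clicks in by itself as it is drawn; let go, the bar slips back to the last step (4 mm at most) and stays there until the catch tab is pressed
- marker (a joint): where the black marker clip on the scale stands, m, in the drawbar's numbers: the pointer is at the marker when drawbar equals this (0.060 to 0.076). Not to be moved
- drawbar_handle (a point): middle of the drawbar's upright black handle, 60 mm above the desk: a post 20 x 20 mm from z = 33 to 77 mm with a round cap; grasp it from above across the jig's x. Moves with the drawbar
- jaw_face (a point): middle of the lower edge of the jaw's clamping face, at the bed's top; it faces the jig's -y, towards the fence; moves with the drawbar
- fence_face (a point): middle of the lower edge of the fence's inner face, at the bed's top, 75 mm from the jig's origin in its -y; axes as the jig's
- pointer (a point): tip of the pointer on the jaw, on the scale; moves with the drawbar
- marker_line (a point): the marker's line on the scale, which the pointer shall meet
- catch_tab (a point): middle of the top of the catch's black thumb tab, 28 x 26 mm, 63 mm above the desk over the jig's middle line; pressed 7 to 9 mm down (3 to 6 N) and kept down about a second, it frees the ratchet and the jaw springs towards the fence; it springs up when let go
- mailer_a: slide mailer: flat white plastic case 56 (x) x 30 (y) x 14 (z) mm, 35 g, paper label on its top (+z); origin at the middle of its underside. Grasp it across its 56 mm; in the jig its length lies across the bed (along the jig's x, either way round) and the row runs along the jig's y. None when there is no such mailer (two or three are there)
- mailer_b: slide mailer: flat white plastic case 56 (x) x 30 (y) x 14 (z) mm, 35 g, paper label on its top (+z); origin at the middle of its underside. Grasp it across its 56 mm; in the jig its length lies across the bed (along the jig's x, either way round) and the row runs along the jig's y. None when there is no such mailer (two or three are there)
- mailer_c: slide mailer: flat white plastic case 56 (x) x 30 (y) x 14 (z) mm, 35 g, paper label on its top (+z); origin at the middle of its underside. Grasp it across its 56 mm; in the jig its length lies across the bed (along the jig's x, either way round) and the row runs along the jig's y. None when there is no such mailer (two or three are there)
- roller: hand roller, 230 g. Origin at the wheel's lowest point; wooden handle 32 (x) x 22 (y) mm, z 57 to 131 mm, on a crossbar 100 (x) x 24 (y) mm, z 45 to 55; rubber wheel of radius 16, 52 wide, its axle along x, so it rolls along its y. The axle gives 10 mm upward on a spring: 3 N to start, 0.5 N more per mm. Grasp the handle from above across its 22 mm
- roller_axle (a joint): how far the roller's spring is pressed in, m: 0 free, 0.010 at its stop; pressing force = 3 N + 500 N/m
- roller_wheel (a joint): turn of the roller's wheel on its axle, rad
- roller_rest: saddle rest fixed on the desk: base 120 x 50 x 5 mm, two posts 16 (x) x 40 (y) mm at x = +-45 mm (74 mm free between), tops 55 mm up. Origin on the desk at its middle. The crossbar's ends stand on the posts, the wheel hangs between: roller origin 10 mm above the rest's, x axes alike (either way round)
- tray: shallow steel instrument tray fixed on the desk, 190 (x) x 140 (y) x 20 (z) mm with a rim 23 mm high, walls and floor 3 mm; origin on the desk under its middle; empty at the start
- pen_blue: blue ball pen lying near the work, bystander
- eraser: small eraser, bystander
- tube_b: sample tube lying near the work, bystander

How it is judged:
By the outcome, as a careful person would: the job done as asked, in the order asked, and still so for the second after the job is handed in, with the robot touching nothing.
Of mailer_a, mailer_b, mailer_c only 2 to 3 are there at a start; the rules pass over those that are not, and their reading is None.
At some moment in a run one of mailer_a, mailer_b, mailer_c may be knocked a few centimetres aside while the robot is not near it.
It also fails if it takes over 210 s, if anything falls off the work surface, if the arm or the gripper's body presses on something with over 40 N, if the wrist force passes 120 N, or if a joint passes its speed limit or range.

## Working session

There is one attempt and no reset: what is moved stays moved. The work goes in short steps, Python scripts to look and compute and a tool call to move; the robot and the scene stay as the last step left them, time stands still between calls to the robot, and variables do not carry over. Pictures are saved under pics/ and viewed, at most 17 in all, crops included, and the job is handed in when it is done.

Besides the shell and the picture viewer there is one more tool, called after "Call:" in YAML: its name, and indented under it one key for each argument. jog_arm: Moves the arm, as the interface text tells. Its arguments: {"type":"object","properties":{"rows":{"type":"array","items":{"type":"array"}},"squeeze":{"type":"number"}},"required":["rows"]}

```bash
mkdir -p pics; cat > h.py <<'E'
from station import *
import numpy as np, cv2
def w(pic,at,z=None):
    "pixel share -> world; z: intersect plane, else depth"
    H,W=pic["image"].shape[:2]; u,v=at[0]*W,at[1]*H
    K=pic["K"];T=pic["world_from_camera"]
    d=np.array([(u-K[0,2])/K[0,0],-(v-K[1,2])/K[1,1],-1.])
    if z is None:
        r=pic["range_z"][min(int(v),H-1),min(int(u),W-1)]; return T[:3,:3]@(d*r)+T[:3,3]
    D=T[:3,:3]@d; return T[:3,3]+D*(z-T[2,3])/D[2]
def save(pic,n,crop=None,s=1):
    im=pic["image"][...,::-1]
    if crop: im=im[crop[1]:crop[3],crop[0]:crop[2]]
    cv2.imwrite("pics/"+n,cv2.resize(im,None,fx=s,fy=s,interpolation=cv2.INTER_CUBIC))
E
python3 - <<'E'
from h import *
np.set_printoptions(precision=4,suppress=True)
for n in("scene","top"):
    p=camera(n);save(p,n+"0.png");print(n,p["K"].tolist(),p["world_from_camera"].round(3).tolist())
    for l in["jig","drawbar_handle","jaw_face","fence_face","pointer","marker_line","catch_tab","mailer_a","roller","roller_rest","tray","pen_blue","eraser","tube_b"]:
        for r in spot_point(l,p)[:4 if l=="mailer_a" else 1]: print(l,round(r["p"],2),np.array(r["at"])*[560,420],w(p,r["at"]))
print(get_obs())
E
```

```text
scene [[435.7153939374842, 0.0, 276.533298108619], [0.0, 435.7153939374842, 208.89417794588286], [0.0, 0.0, 1.0]] [[-0.87, 0.382, -0.311, 0.106], [-0.493, -0.671, 0.554, 0.511], [0.003, 0.635, 0.772, 0.824], [0.0, 0.0, 0.0, 1.0]]
drawbar_handle 0.62 [206.92  239.316] [0.5031 0.1097 0.0594]
jaw_face 0.9 [253.68  189.504] [ 0.5005 -0.0771  0.0404]
fence_face 0.62 [262.808 173.292] [ 0.5086 -0.1341  0.0412]
pointer 0.59 [271.488 203.994] [ 0.4463 -0.0691  0.0261]
marker_line 0.4 [255.696 221.298] [ 0.4564 -0.0123  0.0156]
catch_tab 0.58 [229.824 206.514] [0.5071 0.0135 0.0668]
mailer_a 0.77 [344.4   150.318] [ 0.3738 -0.3373  0.0168]
mailer_a 0.61 [354.088 172.788] [ 0.3184 -0.2746  0.0143]
mailer_a 0.52 [321.608 186.606] [ 0.3712 -0.1917  0.0117]
roller 0.82 [293.384 138.894] [ 0.5107 -0.3008  0.0255]
roller_rest 0.9 [295.4   139.986] [ 0.5103 -0.3129  0.0125]
tray 0.65 [187.88  362.712] [0.397  0.3325 0.0048]
pen_blue 0.81 [257.88 290.22] [0.3588 0.1398 0.0136]
eraser 0.49 [298.816 228.102] [ 0.3588 -0.044   0.0166]
tube_b 0.58 [284.816 258.72 ] [ 0.3518  0.0355 -0.0009]
top [[531.168
[... 898 characters left out ...]
0596]
tray 0.96 [142.52  222.012] [0.3871 0.3185 0.003 ]
pen_blue 0.67 [222.32  165.606] [ 0.5373  0.12   -0.0036]
eraser 0.45 [289.8   176.316] [ 0.5064 -0.0537  0.0388]
tube_b 0.52 [253.512 234.318] [0.3601 0.0351 0.0144]
{'time_s': 1.5, 'qpos': array([-1.1926,  0.2999,  1.521 , -0.    ,  1.3207, -0.0666]), 'joint_vel': array([-0.0002,  0.0013,  0.0004,  0.0003, -0.0012, -0.0006]), 'tau': array([  0.0003, -53.1658, -35.2912,   0.0708,   0.0213,   0.    ]), 'ee_pos': array([ 0.2367, -0.4965,  0.1807]), 'eef_rot': array([-3.1416,  0.    ,  0.4448]), 'force': array([ 0.0482, -0.4339, -0.2092]), 'moment': array([ 0.0325, -0.0505,  0.0005]), 'grip_force': 0.0, 'grip_width': 0.09446801274443345}
```

View pics/top0.png

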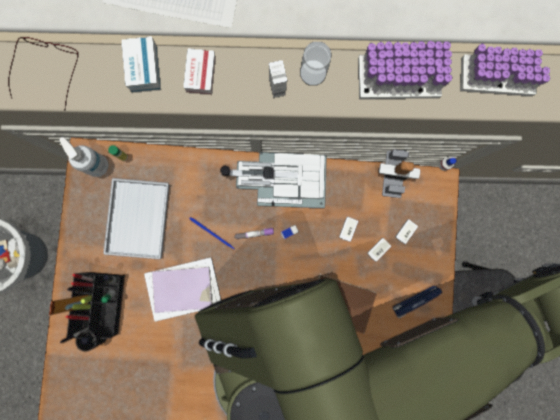

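View pics/scene0.png

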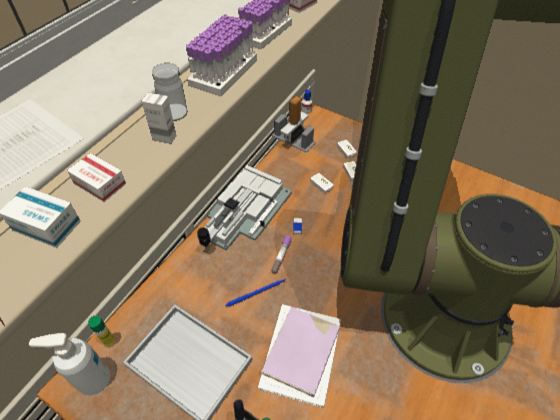

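```bash
python3 - <<'E'
from h import *
np.set_printoptions(precision=4,suppress=True)
p=camera("top");q=camera("scene")
a=cv2.resize(p["image"][140:250,210:430][...,::-1],None,fx=3.6,fy=3.6,interpolation=cv2.INTER_CUBIC)
cv2.imwrite("pics/c1.png",a)
save(q,"c2.png",(190,80,370,260),3.3)
def cloud(p):
    H,W=420,560;v,u=np.mgrid[:H,:W]+.5*0;K=p["K"];T=p["world_from_camera"];r=p["range_z"]
    P=np.stack([(u-K[0,2])/K[0,0]*r,-(v-K[1,2])/K[1,1]*r,-r],-1)@T[:3,:3].T+T[:3,3]
    P[r==0]=np.nan;return P
P=cloud(p)
# shelf heights in columns
for c in(230,290,390): print(c,[(round(P[r,c,0],3),round(P[r,c,2],3)) for r in range(100,165,5)])
for l,(x0,y0,x1,y1) in dict(m1=(335,215,362,245),m2=(365,235,393,265),m3=(393,217,421,247)).items():
    im=p["image"][y0:y1,x0:x1].astype(int); m=(im.min(2)>140).astype(np.uint8)
    n,lab,st,ce=cv2.connectedComponentsWithStats(m);k=1+st[1:,4].argmax()
    vv,uu=np.nonzero(lab==k)
    pts=np.array([w(p,((u+x0+0.)/560,(v+y0+0.)/420),.014)[:2] for u,v in zip(uu,vv)])
    print(l,len(uu),np.nanmedian(P[y0:y1,x0:x1,2][lab==k]),cv2.minAreaRect((pts*1000).astype(np.float32)))
# rest and tray: height ranges
def rect(m,name):
    X=P[...,:2][m];print(name,len(X),cv2.minAreaRect((X*1000).astype(np.float32)),np.percentile(X,[2,98],axis=0).ravel())
z=P[...,2]
reg=lambda x0,x1,y0,y1:(P[...,0]>x0)&(P[...,0]<x1)&(P[...,1]>y0)&(P[...,1]<y1)
rect(reg(.43,.6,-.4,-.2)&(z>.04)&(z<.066),"restposts")
rect(reg(.43,.6,-.4,-.2)&(z>.1)&(z<.16),"handle top")
rect(reg(.42,.6,-.16,.03)&(z>.027)&(z<.05),"bed")
rect(reg(.46,.56,.08,.14)&(z>.06)&(z<.1),"dbh")
rect(reg(.25,.55,.2,.45)&(z>.012)&(z<.035),"tray")
E
```

```text
230 [(np.float64(0.661), np.float64(0.168)), (np.float64(0.649), np.float64(0.168)), (np.float64(0.639), np.float64(0.162)), (np.float64(0.628), np.float64(0.161)), (np.float64(0.631), np.float64(0.102)), (np.float64(0.631), np.float64(0.054)), (np.float64(0.63), np.float64(0.003)), (np.float64(0.621), np.float64(-0.014)), (np.float64(0.638), np.float64(-0.156)), (np.float64(0.636), np.float64(-0.219)), (np.float64(0.578), np.float64(0.001)), (np.float64(0.565), np.float64(0.001)), (np.float64(0.552), np.float64(-0.001))]
290 [(np.float64(0.665), np.float64(0.164)), (np.float64(0.653), np.float64(0.168)), (np.float64(0.641), np.float64(0.166)), (np.float64(0.631), np.float64(0.161)), (np.float64(0.632), np.float64(0.113)), (np.float64(0.632), np.float64(0.061)), (np.float64(0.632), np.float64(0.008)), (np.float64(0.619), np.float64(0.006)), (np.float64(0.616), np.float64(-0.04)), (np.float64(0.636), np.float64(-0.2)), (np.float64(0.637), np.float64(-0.282)), (np.float64(0.561), np.float64(0.036)), (np.float64(0.549), np.float64(0.032))]
390 [(np.float64(0.671), np.float64(0.164)), (n
[... 883 characters left out ...]
190795898438, -323.555419921875), (104.92881774902344, 92.28007507324219), 31.469505310058594) [ 0.4701 -0.3729  0.5733 -0.2782]
handle top 167 ((521.7822875976562, -325.7611999511719), (33.00190353393555, 23.045921325683594), 85.93512725830078) [ 0.5107 -0.3395  0.5322 -0.3097]
bed 2366 ((499.877197265625, -55.94599151611328), (130.5160675048828, 169.1798858642578), 0.9809352159500122) [ 0.4556 -0.1368  0.5621  0.0212]
dbh 85 ((514.369873046875, 107.1787338256836), (22.363134384155273, 23.176706314086914), 86.56643676757812) [0.5031 0.0963 0.5234 0.1181]
tray 1048 ((399.64886474609375, 323.5143737792969), (248.11976623535156, 299.1708984375), 89.73400115966797) [0.2509 0.2049 0.5402 0.4321]
```

View pics/c1.png

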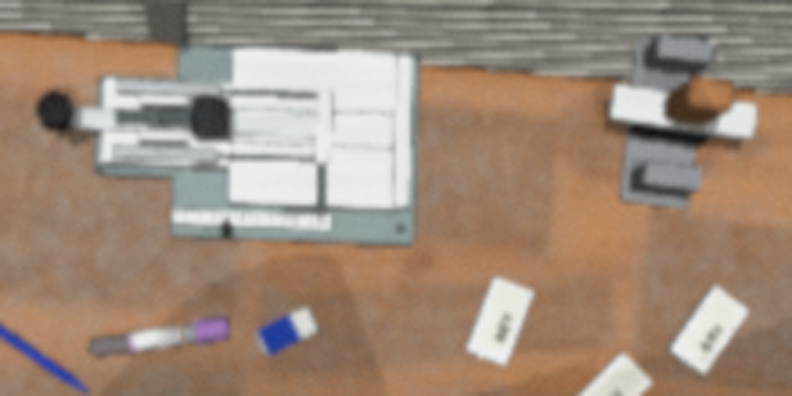

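View pics/c2.png

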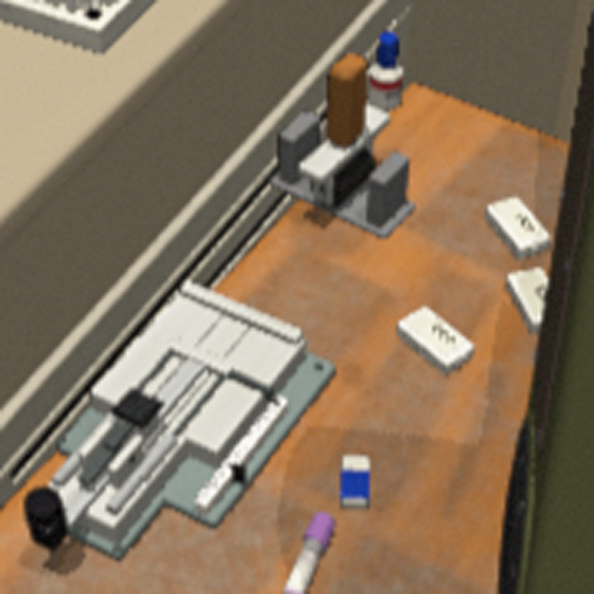

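```bash
cat >> h.py <<'E'
def cloud(p):
    v,u=np.mgrid[:420,:560];K=p["K"];T=p["world_from_camera"];r=p["range_z"]
    P=np.stack([(u-K[0,2])/K[0,0]*r,-(v-K[1,2])/K[1,1]*r,-r],-1)@T[:3,:3].T+T[:3,3]
    P[r==0]=np.nan;return P
def comp(m,P,lo=30):
    n,lab,st,ce=cv2.connectedComponentsWithStats(m.astype(np.uint8))
    for k in range(1,n):
        if st[k,4]>lo:
            X=P[lab==k]; r=cv2.minAreaRect((X[:,:2]*1000).astype(np.float32))
            print(st[k,4],np.round(r[0],1),np.round(r[1],1),round(r[2],1),"z",np.percentile(X[:,2],[5,50,95]).round(4))
E
python3 - <<'E'
from h import *
np.set_printoptions(precision=4,suppress=True)
p=camera("top");P=cloud(p);z=P[...,2]
box=lambda x0,x1,y0,y1:(P[...,0]>x0)&(P[...,0]<x1)&(P[...,1]>y0)&(P[...,1]<y1)
for l,a,b in(("posts/bar",.03,.08),("handle",.1,.2)):
    print(l);comp(box(.43,.6,-.4,-.2)&(z>a)&(z<b),P,15)
print("bed");comp(box(.44,.6,-.16,-.01)&(z>.024)&(z<.055),P)
print("base+bed");comp(box(.40,.6,-.16,-.03)&(z>.006)&(z<.055),P)
print("tray rim");comp(box(.28,.50,.23,.41)&(z>.012)&(z<.035),P)
# bed edges
def edge(rows_or_cols,f):
    pts=np.array([f(i) for i in rows_or_cols]);A=np.c_[pts[:,1],np.ones(len(pts))]
    k=np.linalg.lstsq(A,pts[:,0],rcond=None);print("x = %.4f y + %.4f"%tuple(k[0]), "res",np.abs(A@k[0]-pts[:,0]).max())
def top(c,zz,thr):
    r=[r for r in range(140,215) if P[r,c,2]>thr]
    return r[0],r[-1]
for name,i,zz,thr,cs in(("bed far",0,.032,.02,range(278,322)),("base near",1,.012,.006,range(262,322))):
    edge(cs,lambda c:w(p,(c/560,(top(c,zz,thr)[i]+(-.5 if i==0 else .5))/420),zz)[:2])
print("fence outer",[w(p,((max(c for c in range(300,335) if z[r,c]>.02)+.5)/560,r/420),.035)[:2] for r in range(160,195,6)])
print("base z",np.median(z[205,275:320]),z[195:212,300])
print("handle/tab rows z profile along y through jig midline", [(round(P[172,c,1],3),round(z[172,c],3)) for c in range(215,326,3)])
E
```

```text
posts/bar
137 [ 566.5 -329.3] [40.8 17.2] 86.6 z [0.0355 0.0542 0.0586]
331 [ 520.6 -325.1] [100.2  26.9] 82.2 z [0.0326 0.0602 0.0688]
134 [ 477.7 -319.1] [40.  16.6] 83.6 z [0.0344 0.0547 0.0602]
handle
169 [ 522.5 -325.3] [33.3 23.3] 81.9 z [0.1064 0.1338 0.1391]
bed
2194 [503.2 -74.6] [129.2 124.6] 88.4 z [0.0281 0.0336 0.0419]
41 [446.2 -34.1] [ 8. 48.] 1.0 z [0.0242 0.0254 0.0276]
base+bed
2378 [499.8 -89.7] [118.3 139.7] 89.7 z [0.0091 0.0324 0.0415]
tray rim
639 [395.3 331.3] [144.5 193.2] 86.2 z [0.0151 0.0228 0.0277]
x = 0.0145 y + 0.5659 res 0.001297344341893547
x = -0.0025 y + 0.4298 res 0.015378923996572591
fence outer [array([ 0.5502, -0.1411]), array([ 0.5349, -0.1412]), array([ 0.5195, -0.1388]), array([ 0.5042, -0.139 ]), array([ 0.489 , -0.1391]), array([ 0.4738, -0.1392])]
base z 0.01041803031524502 [ 0.0431  0.0381  0.0375  0.0033  0.0147  0.0257  0.0294  0.0254  0.0224
  0.0097  0.0131  0.009   0.0088  0.0002  0.0011 -0.0006 -0.0002]
handle/tab rows z profile along y through jig midline [(np.float64(0.138), np.float64(-0.001)), (np.float64(0.13), np.float64(0.001
[... 716 characters left out ...]
61)), (np.float64(-0.016), np.float64(0.046)), (np.float64(-0.024), np.float64(0.041)), (np.float64(-0.031), np.float64(0.041)), (np.float64(-0.039), np.float64(0.038)), (np.float64(-0.047), np.float64(0.039)), (np.float64(-0.054), np.float64(0.039)), (np.float64(-0.062), np.float64(0.027)), (np.float64(-0.069), np.float64(0.033)), (np.float64(-0.076), np.float64(0.047)), (np.float64(-0.084), np.float64(0.036)), (np.float64(-0.092), np.float64(0.032)), (np.float64(-0.1), np.float64(0.033)), (np.float64(-0.107), np.float64(0.033)), (np.float64(-0.115), np.float64(0.034)), (np.float64(-0.123), np.float64(0.031)), (np.float64(-0.129), np.float64(0.042)), (np.float64(-0.137), np.float64(0.036))]
```

Call:
jog_arm:
  rows:
    - [[0,0,0],-7.08,0.06]
    - [[0,0,0],-7.08,0.06]
    - [[0,0,0],-7.08,0.06]
    - [[0,0,0],-7.08,0.06]
    - [[0,0,0],-7.08,0.06]
    - [[0,0,0],-7.08,0.06]
    - [[0,0,0],-7.08,0.06]
    - [[0,0,0],-7.08,0.06]
    - [[0,0,0],-7.08,0.06]
    - [[0.033,0.015,0],0,0.06]
    - [[0.033,0.015,0],0,0.06]
    - [[0.033,0.015,0],0,0.06]

```text
time_s: 2.65
ee_pos: [0.2831, -0.3969, 0.1804]
eef_rot: [-3.141, -0.0, 1.556]
force: [0.5, 0.5, 0.9]
grip_width: 0.0598
grip_force: 0.0
```

Call:
jog_arm:
  rows:
    - [[0.034,0.015,0],0,0.06]
    - [[0.034,0.015,0],0,0.06]
    - [[0.034,0.015,0],0,0.06]
    - [[0.034,0.015,0],0,0.06]
    - [[0.034,0.015,0],0,0.06]
    - [[0.034,0.015,0],0,0.06]
    - [[0.034,0.015,0],0,0.06]
    - [[0.034,0.015,0],0,0.06]
    - [[0.034,0.015,0],0,0.06]
    - [[0.034,0.015,0],0,0.06]
    - [[0.034,0.015,0],0,0.06]
    - [[0.034,0.015,0],0,0.06]

```text
time_s: 3.65
ee_pos: [0.4691, 0.0093, 0.1809]
eef_rot: [3.141, 0.0, 1.557]
force: [-0.7, -1.0, -0.2]
grip_width: 0.0597
grip_force: 0.0
```

Call:
jog_arm:
  rows:
    - [[0.033,0.0145,0],0,0.06]
    - [[0.033,0.0145,0],0,0.06]
    - [[0.0325,0.014,0],0,0.06]
    - [[0,0,0.03],0,0.06]
    - [[0,0,0.03],0,0.06]
    - [[0,0,0.03],0,0.06]
    - [[0,0,0.02],0,0.06]
    - [[0,0,0.015],0,0.06]
    - [[0,0,0.012],0,0.06]
    - [[0,0,0],0,0.06]

```text
time_s: 4.48
ee_pos: [0.5117, 0.1051, 0.0414]
eef_rot: [-3.138, 0.001, 1.557]
force: [-0.4, -0.0, 0.1]
grip_width: 0.0604
grip_force: 0.0
```

Call:
jog_arm:
  rows:
    - [[0,0,0],0,0.03]
    - [[0,0,0],0,0.015]
    - [[0,0,0],0,0.015]
    - [[0,0,0],0,0.015]
    - [[0,0,0],0,0.015]
  squeeze: 20

```text
time_s: 4.9
ee_pos: [0.5133, 0.1053, 0.0442]
eef_rot: [3.141, -0.0, 1.557]
force: [-1.1, -0.2, 0.5]
grip_width: 0.0299
grip_force: 0.0
```

Call:
jog_arm:
  rows:
    - [[0,0,0],0,0.015]
    - [[0,0,0],0,0.015]
    - [[0,0,0],0,0.015]
    - [[0.0005,0,0],0,0.015]

```text
time_s: 5.23
ee_pos: [0.5142, 0.1054, 0.044]
eef_rot: [3.139, 0.0, 1.557]
force: [5.3, -3.8, -2.3]
grip_width: 0.0195
grip_force: 20.0
```

Call:
jog_arm:
  rows:
    - [[0.005,0,0],0,0.015]
    - [[0.005,0,0],0,0.015]
    - [[0.005,0,0],0,0.015]
    - [[0.005,0,0],0,0.015]
    - [[0.005,0,0],0,0.015]
    - [[0.005,0,0],0,0.015]
    - [[0.005,0,0],0,0.015]
    - [[0.005,0,0],0,0.015]
    - [[0.005,0,0],0,0.015]
    - [[0.005,0,0],0,0.015]
    - [[0,0,0],0,0.015]

```text
time_s: 6.15
ee_pos: [0.5151, 0.1555, 0.044]
eef_rot: [3.138, 0.001, 1.557]
force: [9.7, -5.1, -2.8]
grip_width: 0.0199
grip_force: 20.0
```

```bash
cat > ptr.py <<'E'
from h import *
import sys
np.set_printoptions(precision=4,suppress=True)
for n,c in(("top",(255,180,325,215)),("scene",(210,170,310,250))):
    p=camera(n);save(p,sys.argv[1]+n+".png",c,8 if n=="top" else 6)
    for l in["pointer","marker_line","drawbar_handle"]:
        for r in spot_point(l,p)[:2]: print(n,l,round(r["p"],2),np.array(r["at"])*[560,420],w(p,r["at"],.06 if "h" in l else .03))
print(get_obs()["ee_pos"])
E
python3 ptr.py p1
```

```text
top pointer 0.84 [277.088 201.81 ] [ 0.4423 -0.0229  0.03  ]
top pointer 0.27 [316.4   175.812] [ 0.5102 -0.1214  0.03  ]
scene pointer 0.64 [261.296 217.896] [ 0.4441 -0.018   0.03  ]
scene marker_line 0.54 [256.424 222.6  ] [ 0.4468 -0.0006  0.03  ]
scene drawbar_handle 0.58 [192.976 254.688] [0.5052 0.1567 0.06  ]
[0.5151 0.155  0.0441]
```

View pics/p1scene.png

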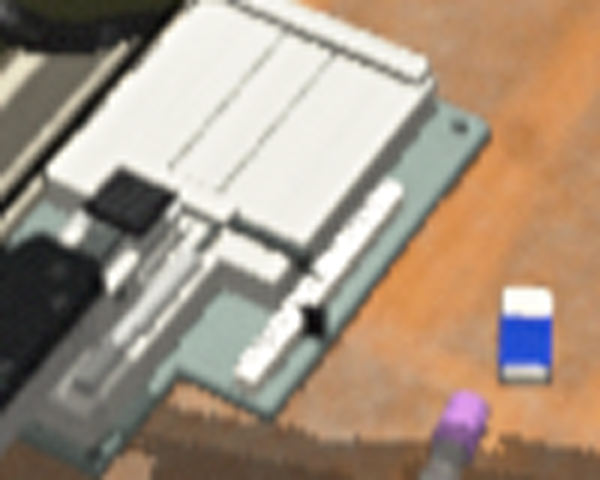

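View pics/p1top.png

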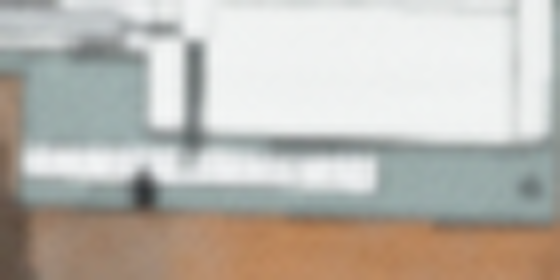

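Call:
jog_arm:
  rows:
    - [[0.003,0.0008,0],0,0.015]
    - [[0.003,0.0008,0],0,0.015]
    - [[0.0025,0,0],0,0.015]
    - [[0,0,0],0,0.015]
    - [[0,0,0],0,0.015]

```text
time_s: 6.97
ee_pos: [0.5155, 0.1635, 0.0439]
eef_rot: [-3.141, 0.001, 1.557]
force: [-2.1, -6.3, 3.3]
grip_width: 0.0193
grip_force: 20.0
```

```bash
python3 - <<'E'
from h import *
np.set_printoptions(precision=4,suppress=True)
p=camera("top");q=camera("scene")
a=cv2.resize(p["image"][190:212,255:295],None,fx=15,fy=15,interpolation=cv2.INTER_CUBIC)
b=cv2.resize(q["image"][200:240,235:275],None,fx=10,fy=10,interpolation=cv2.INTER_CUBIC)
c=np.zeros((330+400,600,3),np.uint8);c[:330]=a;c[330:,:400]=b
cv2.imwrite("pics/p2.png",cv2.resize(c[...,::-1],None,fx=.8,fy=.8))
for n,x in(("top",p),("scene",q)):
  for l in["pointer","marker_line"]:
    for r in spot_point(l,x)[:2]: print(n,l,round(r["p"],2),np.array(r["at"])*[560,420],w(x,r["at"],.03))
print(get_obs()["ee_pos"],get_obs()["force"])
E
```

```text
top pointer 0.68 [290.08 176.61] [ 0.5069 -0.0548  0.03  ]
top pointer 0.58 [273.784 202.818] [ 0.4396 -0.0147  0.03  ]
top marker_line 0.63 [320.32  176.988] [ 0.5074 -0.1314  0.03  ]
top marker_line 0.55 [290.08  234.906] [ 0.3596 -0.0568  0.03  ]
scene pointer 0.55 [261.912 218.82 ] [ 0.4415 -0.0164  0.03  ]
scene marker_line 0.36 [258.776 222.6  ] [ 0.4421 -0.0033  0.03  ]
[0.5154 0.1635 0.0439] [-1.8036 -6.2842  4.1165]
```

View pics/p2.png

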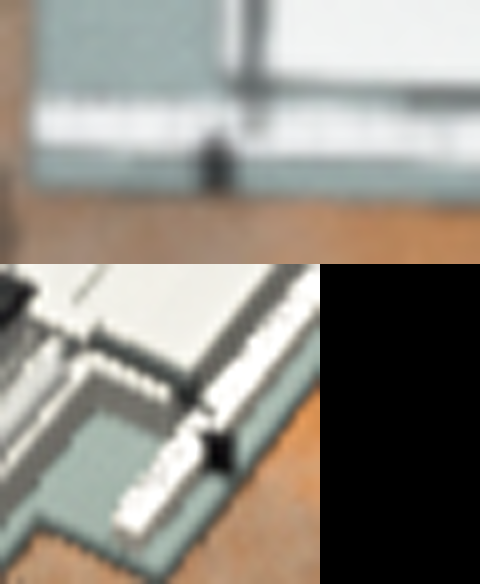

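Call:
jog_arm:
  rows:
    - [[0.003,0,0],0,0.015]
    - [[0.003,0,0],0,0.015]
    - [[0.002,0,0],0,0.015]
    - [[0.001,0,0],0,0.015]
    - [[0,0,0],0,0.015]
    - [[0,0,0],0,0.015]

```text
time_s: 7.77
ee_pos: [0.5156, 0.1724, 0.0439]
eef_rot: [-3.141, 0.001, 1.557]
force: [-2.1, -7.2, 3.0]
grip_width: 0.0196
grip_force: 20.0
```

```bash
cat > look.py <<'E'
from h import *
import sys
p=camera("top");q=camera("scene")
a=cv2.resize(p["image"][190:212,255:295],None,fx=15,fy=15,interpolation=cv2.INTER_CUBIC)
b=cv2.resize(q["image"][200:240,235:275],None,fx=10,fy=10,interpolation=cv2.INTER_CUBIC)
c=np.zeros((330+400,600,3),np.uint8);c[:330]=a;c[330:,:400]=b
cv2.imwrite("pics/"+sys.argv[1],cv2.resize(c[...,::-1],None,fx=.8,fy=.8))
print(get_obs()["ee_pos"],get_obs()["force"])
E
python3 look.py p3.png
```

```text
[0.51559934 0.1723751  0.04389969] [-1.26206    -6.96832822  3.69230811]
```

View pics/p3.png

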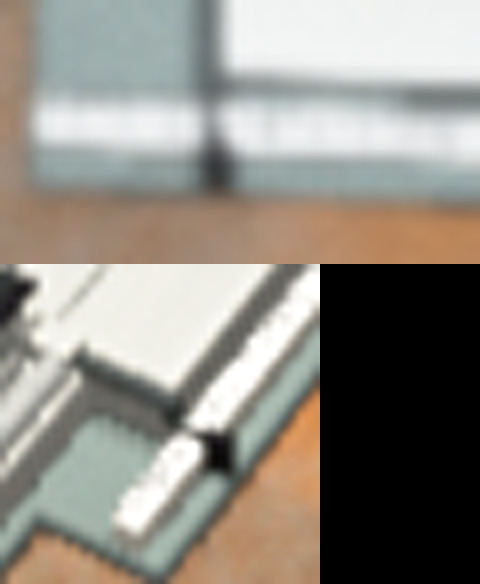

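Call:
jog_arm:
  rows:
    - [[-0.001,0,0],0,0.015]
    - [[-0.001,0,0],0,0.015]
    - [[0,0,0],0,0.015]

```text
time_s: 8.12
ee_pos: [0.5156, 0.1711, 0.0439]
eef_rot: [3.141, -0.0, 1.557]
force: [-1.0, -1.6, 3.0]
grip_width: 0.0192
grip_force: 20.0
```

Call:
jog_arm:
  rows:
    - [[0,0,0],0,0.05]
    - [[0,0,0],0,0.05]
    - [[0,0,0],0,0.05]
    - [[0,0,-0.03],0,0.05]
    - [[0,0,-0.04],0,0.07]
    - [[0,0,-0.04],0,0.078]
    - [[0,0,-0.03],0,0.078]

```text
time_s: 8.7
ee_pos: [0.5158, 0.1714, 0.1869]
eef_rot: [3.139, -0.001, 1.557]
force: [0.4, 0.1, -0.4]
grip_width: 0.0628
grip_force: 0.0
```

```bash
cat > mail.py <<'E'
from h import *
np.set_printoptions(precision=4,suppress=True)
p=camera("top");P=cloud(p)
wht=(p["image"].astype(int).min(2)>140)
z=P[...,2];m=wht&(z>.006)&(z<.025)&(P[...,0]>.22)&(P[...,0]<.44)&(P[...,1]<-.09)&(P[...,1]>-.5)
comp(m,P,80)
o=get_obs();print(o["ee_pos"],o["eef_rot"],o["time_s"])
E
python3 mail.py
```

```text
269 [ 378.9 -206. ] [30.8 60. ] 67.7 z [0.0097 0.0146 0.0193]
272 [ 373.8 -354.6] [31.1 57.2] 53.6 z [0.0097 0.0144 0.0191]
279 [ 327.1 -284.2] [30.7 57.1] 45.6 z [0.0095 0.0148 0.0203]
[0.5177 0.1719 0.1922] [ 3.1322 -0.0027  1.5571] 8.75
```

Call:
jog_arm:
  rows:
    - [[-0.0345,-0.0119,0],0,0.075]
    - [[-0.0345,-0.0119,0],0,0.075]
    - [[-0.0345,-0.0119,0],0,0.075]
    - [[-0.0345,-0.0119,0],0,0.075]
    - [[-0.0345,-0.0119,0],0,0.075]
    - [[-0.0345,-0.0119,0],0,0.075]
    - [[-0.0345,-0.0119,0],0,0.075]
    - [[-0.0345,-0.0119,0],0,0.075]
    - [[-0.0345,-0.0119,0],0,0.075]
    - [[-0.0345,-0.0119,0],0,0.075]
    - [[-0.0345,-0.0119,0],0,0.075]

```text
time_s: 9.67
ee_pos: [0.3784, -0.2079, 0.1835]
eef_rot: [3.141, 0.0, 1.557]
force: [0.9, 0.3, 0.5]
grip_width: 0.0752
grip_force: 0.0
```

Call:
jog_arm:
  rows:
    - [[0,0,0],6.7,0.075]
    - [[0,0,0],6.7,0.075]
    - [[0,0,0],6.8,0.075]
    - [[0,0,0.04],0,0.075]
    - [[0,0,0.04],0,0.075]
    - [[0,0,0.03],0,0.075]
    - [[0,0,0],0,0.075]

```text
time_s: 10.25
ee_pos: [0.3768, -0.2047, 0.0688]
eef_rot: [-3.133, -0.002, 1.204]
force: [0.0, 0.2, -0.8]
grip_width: 0.0752
grip_force: 0.0
```

```bash
cat > near.py <<'E'
from h import *
# look from the scene camera for mailers: white blobs + network, robot pose
np.set_printoptions(precision=4,suppress=True)
q=camera("scene")
for r in spot_point("mailer_a",q)[:4]: print(round(r["p"],2),w(q,r["at"],.0),np.array(r["at"])*[560,420])
o=get_obs();print(o["ee_pos"],o["eef_rot"][2]*57.3)
E
python3 near.py; python3 mail.py
```

```text
0.79 [ 0.3782 -0.2064  0.    ] [321.272 185.01 ]
0.52 [ 0.3249 -0.2836  0.    ] [352.408 173.586]
0.49 [ 0.3776 -0.3529  0.    ] [344.68 150.99]
0.31 [0.3599 0.1424 0.    ] [256.984 294.084]
[ 0.3794 -0.2064  0.074 ] 69.01325635368073
[ 0.3801 -0.2068  0.0751] [3.1402 0.0003 1.2045] 10.4
```

Call:
jog_arm:
  rows:
    - [[0,0,0.03],0,0.075]
    - [[0,0,0.025],0,0.075]
    - [[0,0,0.015],0,0.075]
    - [[0,0,0],0,0.075]
    - [[0,0,0],0,0.04]
    - [[0,0,0],0,0.04]
    - [[0,0,0],0,0.04]
    - [[0,0,0],0,0.04]
    - [[0,0,0],0,0.04]
  squeeze: 12

```text
time_s: 11.15
ee_pos: [0.3798, -0.2067, 0.0045]
eef_rot: [3.14, 0.0, 1.204]
force: [-0.3, 0.7, -0.3]
grip_width: 0.045
grip_force: 0.0
```

```bash
python3 near.py; python3 mail.py; python3 - <<'E'
from h import *
q=camera("scene");save(q,"g1.png",(260,100,400,240),4)
E
```

```text
0.54 [ 0.3814 -0.2078  0.    ] [320.376 184.212]
[ 0.3796 -0.2065  0.0041] 69.01378367366442
234 [ 374.2 -355.8] [30.6 60. ] 56.9 z [0.0105 0.0144 0.0194]
[ 0.3795 -0.2065  0.0039] [3.1412 0.0001 1.2044] 11.3
```

View pics/g1.png

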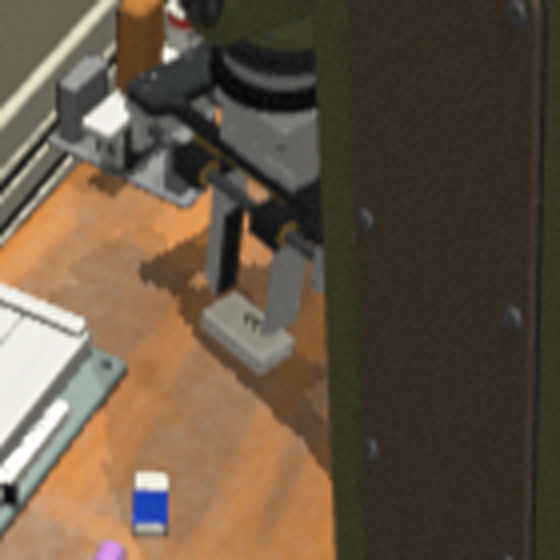

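```bash
python3 - <<'E'
from h import *
np.set_printoptions(precision=4,suppress=True)
q=camera("scene")
for n,(cx,cy) in dict(Lf=(220,280),Lf2=(222,240),Rf=(283,320),Rf2=(285,280),ml=(215,315),mr=(270,350),mr2=(285,345),lab=(250,318)).items():
    u,v=260+cx/4,100+cy/4; print(n,(u,v),w(q,(u/560,v/420)))
o=get_obs();print(o["grip_width"],o["force"],o["time_s"])
E
```

```text
Lf (315.0, 170.0) [ 0.4012 -0.2104  0.0395]
Lf2 (315.5, 160.0) [ 0.4021 -0.2093  0.075 ]
Rf (330.75, 180.0) [ 0.3502 -0.1931  0.0458]
Rf2 (331.25, 170.0) [ 0.3514 -0.1899  0.0828]
ml (313.75, 178.75) [ 0.4002 -0.2055  0.0127]
mr (327.5, 187.5) [ 0.3562 -0.1941  0.0143]
mr2 (331.25, 186.25) [ 0.3491 -0.2005  0.0167]
lab (322.5, 179.5) [ 0.3783 -0.2108  0.0164]
0.04020205541984989 [ 0.7632 -0.6667 -0.8152] 11.4
```

```bash
python3 - <<'E'
from h import *
np.set_printoptions(precision=4,suppress=True)
q=camera("scene");P=cloud(q)
for u in(313,316,329,332): print(u,[(v,P[v,u].round(3).tolist()) for v in range(166,190,2)])
o=get_obs();print(o)
E
```

```text
313 [(166, [0.407, -0.209, 0.052]), (168, [0.405, -0.206, 0.049]), (170, [0.406, -0.208, 0.04]), (172, [0.404, -0.206, 0.035]), (174, [0.413, -0.229, 0.003]), (176, [0.405, -0.21, 0.017]), (178, [0.402, -0.205, 0.015]), (180, [0.4, -0.2, 0.013]), (182, [0.399, -0.198, 0.008]), (184, [0.398, -0.199, 0.0]), (186, [0.396, -0.194, -0.001]), (188, [0.39, -0.183, 0.004])]
316 [(166, [0.401, -0.213, 0.052]), (168, [0.399, -0.21, 0.048]), (170, [0.399, -0.212, 0.039]), (172, [0.399, -0.212, 0.032]), (174, [0.401, -0.219, 0.018]), (176, [0.399, -0.215, 0.015]), (178, [0.394, -0.206, 0.018]), (180, [0.392, -0.201, 0.016]), (182, [0.389, -0.195, 0.016]), (184, [0.389, -0.196, 0.008]), (186, [0.388, -0.195, 0.002]), (188, [0.385, -0.19, 0.0])]
329 [(166, [0.358, -0.19, 0.093]), (168, [0.356, -0.186, 0.09]), (170, [0.356, -0.188, 0.082]), (172, [0.356, -0.188, 0.076]), (174, [0.355, -0.189, 0.068]), (176, [0.354, -0.187, 0.063]), (178, [0.354, -0.188, 0.055]), (180, [0.353, -0.189, 0.048]), (182, [0.353, -0.189, 0.041]), (184, [0.358, -0.206, 0.015]), (186, [0.355, -0.202, 0.013]), (188, [0.352, 
[... 161 characters left out ...]
 0.065]), (176, [0.349, -0.195, 0.058]), (178, [0.349, -0.196, 0.051]), (180, [0.35, -0.201, 0.039]), (182, [0.359, -0.23, 0.0]), (184, [0.352, -0.211, 0.014]), (186, [0.35, -0.208, 0.01]), (188, [0.349, -0.208, 0.003])]
{'time_s': 11.45, 'qpos': array([-0.5832,  0.2947,  2.0032, -0.    ,  0.8438, -0.2168]), 'joint_vel': array([ 0.0002,  0.0021,  0.0009,  0.0002, -0.0012, -0.0015]), 'tau': array([  0.0041, -43.2533, -25.612 ,   0.0519,   0.0356,  -0.    ]), 'ee_pos': array([ 0.3794, -0.2064,  0.0037]), 'eef_rot': array([-3.1415, -0.    ,  1.2044]), 'force': array([ 0.4732, -0.6042,  0.2721]), 'moment': array([-0.0364, -0.0891,  0.0198]), 'grip_force': 0.0, 'grip_width': 0.040023321958484036}
```

Call:
jog_arm:
  rows:
    - [[0,0,0],0,0.075]
    - [[0,0,0],0,0.075]
    - [[0,0,0],0,0.075]
    - [[0,0,0],0,0.075]
    - [[0,0,0.003],0,0.075]
    - [[0,0,0.003],0,0.075]
    - [[0,0,0],0,0.075]

```text
time_s: 12.03
ee_pos: [0.3791, -0.2063, -0.003]
eef_rot: [-3.141, -0.0, 1.204]
force: [-1.6, 0.3, -0.5]
grip_width: 0.0749
grip_force: 0.0
```

```bash
cat > tip.py <<'E'
from h import *
np.set_printoptions(precision=4,suppress=True)
q=camera("scene");P=cloud(q);o=get_obs();e=o["ee_pos"];y=o["eef_rot"][2]
t=np.array([np.sin(y),-np.cos(y)]);n=np.array([np.cos(y),np.sin(y)])
d=P[...,:2]-e[:2];a=d@t;b=d@n
for s in(1,-1):
    m=(np.abs(b)<.014)&(s*a>o["grip_width"]/2-.004)&(s*a<o["grip_width"]/2+.02)&(P[...,2]<.12)&(P[...,2]>.005)
    h=np.sort(P[...,2][m]);print(s,len(h),h[:12])
print(e,o["force"],o["grip_width"])
E
python3 tip.py
```

```text
1 207 [0.005  0.0052 0.0231 0.0244 0.0255 0.0258 0.0265 0.027  0.0273 0.0274
 0.0277 0.0286]
-1 147 [0.0051 0.0243 0.0266 0.0278 0.0306 0.031  0.032  0.0324 0.0328 0.0337
 0.0344 0.0345]
[ 0.3791 -0.2063 -0.0028] [-0.134   0.1404  0.011 ] 0.0750179144720339
```

Call:
jog_arm:
  rows:
    - [[0,0,0.008],0,0.075]
    - [[0,0,0.007],0,0.075]
    - [[0,0,0],0,0.075]
    - [[0,0,0],0,0.075]

```text
time_s: 12.42
ee_pos: [0.379, -0.2062, -0.018]
eef_rot: [-3.14, -0.0, 1.204]
force: [0.0, -0.4, 0.4]
grip_width: 0.0752
grip_force: 0.0
```

```bash
python3 tip.py
```

```text
1 203 [0.0089 0.0097 0.0103 0.0113 0.0116 0.0125 0.013  0.0136 0.0137 0.0139
 0.0151 0.0153]
-1 127 [0.0101 0.0143 0.0144 0.0163 0.0169 0.0174 0.0192 0.0204 0.021  0.0213
 0.0213 0.0213]
[ 0.3793 -0.2063 -0.0176] [-0.2961  0.1581 -0.0404] 0.0750821023353006
```

Call:
jog_arm:
  rows:
    - [[0,0,0.003],0,0.075]
    - [[0,0,0.002],0,0.075]
    - [[0,0,0],0,0.05]
    - [[0,0,0],0,0.05]
    - [[0,0,0],0,0.05]
    - [[0,0,0],0,0.05]
    - [[0,0,0],0,0.05]
  squeeze: 12

```text
time_s: 13.05
ee_pos: [0.3794, -0.2064, -0.0223]
eef_rot: [3.142, -0.0, 1.204]
force: [-0.3, 0.5, 0.9]
grip_width: 0.056
grip_force: 12.0
```

Call:
jog_arm:
  rows:
    - [[0,0,-0.02],0,0.05]
    - [[0,0,-0.04],0,0.05]
    - [[0,0,-0.04],0,0.05]
    - [[0,0,0],-6.7,0.05]
    - [[0,0,0],-6.7,0.05]
    - [[0,0,0],-6.8,0.05]
    - [[0.0196,0.0261,0],0,0.05]
    - [[0.0196,0.0261,0],0,0.05]
    - [[0.0196,0.0261,0],0,0.05]
    - [[0.0196,0.0261,0],0,0.05]
    - [[0.0196,0.0261,0],0,0.05]
    - [[0,0,0],0,0.05]

```text
time_s: 14.05
ee_pos: [0.5143, -0.1075, 0.0776]
eef_rot: [3.14, -0.0, 1.56]
force: [-0.4, 0.1, -0.4]
grip_width: 0.0556
grip_force: 12.0
```

```bash
python3 - <<'E'
from h import *
np.set_printoptions(precision=4,suppress=True)
q=camera("scene");o=get_obs();print(o["ee_pos"],o["eef_rot"][2]*57.3,o["grip_width"])
zt=o["ee_pos"][2]+.0223
for r in spot_point("mailer_a",q)[:4]: print(round(r["p"],2),w(q,r["at"],zt),np.array(r["at"])*[560,420])
for l in("fence_face","jaw_face"):
    for r in spot_point(l,q)[:2]: print(l,round(r["p"],2),w(q,r["at"],.032))
save(q,"g2.png",(200,90,380,240),4)
E
```

```text
[ 0.5124 -0.1087  0.0773] 89.3706149888261 0.05576173627613016
0.54 [ 0.5138 -0.1129  0.0996] [255.808 160.902]
fence_face 0.82 [ 0.4993 -0.1254  0.032 ]
jaw_face 0.61 [ 0.515  -0.0214  0.032 ]
```

View pics/g2.png

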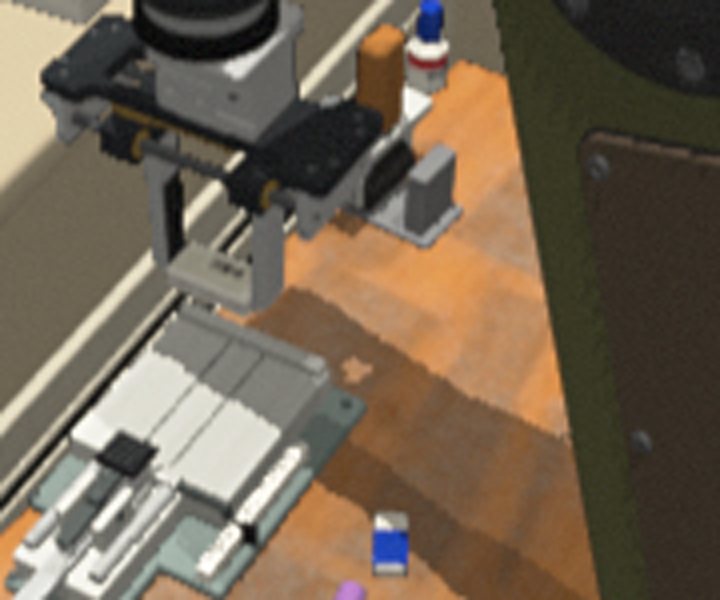

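Call:
jog_arm:
  rows:
    - [[0.002,0,0.02],0,0.05]
    - [[0,0,0.02],0,0.05]
    - [[0,0,0.014],0,0.05]
    - [[0,0,0.008],0,0.05]
    - [[0,0,0.004],0,0.05]
    - [[0,0,0],0,0.05]
    - [[0,0,0],0,0.05]

```text
time_s: 14.83
ee_pos: [0.5114, -0.1086, 0.0123]
eef_rot: [3.141, 0.0, 1.556]
force: [-0.5, -0.6, 0.6]
grip_width: 0.0556
grip_force: 12.0
```

Call:
jog_arm:
  rows:
    - [[0,0,0.0015],0,0.05]
    - [[0,0,0],0,0.05]
    - [[0,0,0],0,0.075]
    - [[0,0,0],0,0.075]
    - [[0,0,0],0,0.075]
    - [[0,0,-0.02],0,0.075]
    - [[0,0,-0.04],0,0.075]
    - [[0,0,-0.04],0,0.075]
    - [[0,0,0],6.88,0.075]
    - [[0,0,0],6.88,0.075]
    - [[0,0,0],6.88,0.075]

```text
time_s: 15.75
ee_pos: [0.5115, -0.1083, 0.111]
eef_rot: [3.14, -0.0, 1.191]
force: [0.0, 0.9, -0.6]
grip_width: 0.075
grip_force: 0.0
```

```bash
cat > mail.py <<'E'
from h import *
np.set_printoptions(precision=4,suppress=True)
p=camera("top");q=camera("scene")
wht=lambda p:(p["image"].astype(int).min(2)>125)&(np.ptp(p["image"].astype(int),axis=2)<45)
for n,x in(("top",p),("scene",q)):
    P=cloud(x);z=P[...,2];g=(P[...,1]<-.09)&(P[...,1]>-.5)
    print(n,"desk");comp(wht(x)&(z>.006)&(z<.025)&(P[...,0]>.22)&(P[...,0]<.44)&g,P,80)
    print(n,"jig");comp((z>.0415)&(z<.056)&(P[...,0]>.45)&(P[...,0]<.6)&(P[...,1]>-.127)&(P[...,1]<-.026),P,60)
    for r in spot_point("mailer_a",x)[:4]: print(round(r["p"],2),w(x,r["at"],0.),w(x,r["at"],.032))
o=get_obs();print(o["ee_pos"],o["eef_rot"][2]*57.3,o["time_s"],o["grip_width"])
E
python3 mail.py
```

```text
top desk
273 [ 331.4 -366.4] [30.6 57.4] 53.6 z [0.0093 0.0145 0.0188]
280 [ 327.1 -283.7] [31.7 56.6] 45.5 z [0.0099 0.0149 0.0192]
top jig
0.82 [ 0.3279 -0.287   0.    ] [ 0.3275 -0.2803  0.032 ]
0.75 [ 0.3281 -0.3684  0.    ] [ 0.3277 -0.3598  0.032 ]
scene desk
scene jig
237 [ 510.6 -109.2] [34.8 57.4] 88.8 z [0.0437 0.0477 0.0501]
0.84 [ 0.5248 -0.1436 -0.    ] [ 0.5085 -0.1182  0.032 ]
0.41 [ 0.5194 -0.1434  0.    ] [ 0.5034 -0.118   0.032 ]
[ 0.5112 -0.1083  0.1101] 68.82332042535099 15.95 0.07501858106014926
```

Call:
jog_arm:
  rows:
    - [[0,0,0],7.1,0.075]
    - [[0,0,0],7.1,0.075]
    - [[0,0,0],1,0.075]
    - [[-0.0349,0.001,0],0,0.075]
    - [[-0.0349,0.001,0],0,0.075]
    - [[-0.0349,0.001,0],0,0.075]
    - [[-0.0349,0.001,0],0,0.075]
    - [[-0.0349,0.001,0],0,0.075]
    - [[-0.0349,0.001,0],0,0.075]
    - [[-0.0349,0.001,0],0,0.075]
    - [[-0.0349,0.001,0],0,0.075]
    - [[-0.0349,0.001,0],0,0.075]

```text
time_s: 16.95
ee_pos: [0.3298, -0.3669, 0.1102]
eef_rot: [3.141, 0.0, 0.938]
force: [-0.2, -0.5, 0.6]
grip_width: 0.0752
grip_force: 0.0
```

Call:
jog_arm:
  rows:
    - [[0,0,0.03],0,0.075]
    - [[0,0,0.03],0,0.075]
    - [[0,0,0],0,0.075]
    - [[0,0,0],0,0.075]

```text
time_s: 17.28
ee_pos: [0.3307, -0.3652, 0.0498]
eef_rot: [-3.139, -0.001, 0.935]
force: [0.4, -0.3, 0.7]
grip_width: 0.0751
grip_force: 0.0
```

Call:
jog_arm:
  rows:
    - [[0,0.0015,0.03],0,0.075]
    - [[0,0,0.025],0,0.075]
    - [[0,0,0.012],0,0.075]
    - [[0,0,0.005],0,0.075]
    - [[0,0,0],0,0.075]
    - [[0,0,0],0,0.05]
    - [[0,0,0],0,0.05]
    - [[0,0,0],0,0.05]
    - [[0,0,0],0,0.05]
    - [[0,0,0],0,0.05]

```text
time_s: 18.12
ee_pos: [0.3327, -0.3671, -0.0207]
eef_rot: [3.14, 0.0, 0.932]
force: [-0.6, 1.1, 7.9]
grip_width: 0.0556
grip_force: 12.0
```

Call:
jog_arm:
  rows:
    - [[0,0,-0.02],0,0.05]
    - [[0,0,-0.04],0,0.05]
    - [[0,0,-0.04],0,0.05]
    - [[0,0,-0.02],0,0.05]
    - [[0,0,0],-7.16,0.05]
    - [[0,0,0],-7.16,0.05]
    - [[0,0,0],-7.16,0.05]
    - [[0,0,0],-7.16,0.05]
    - [[0,0,0],-7.16,0.05]
    - [[0,0,0],0,0.05]

```text
time_s: 18.95
ee_pos: [0.3323, -0.3666, 0.0986]
eef_rot: [3.141, 0.0, 1.563]
force: [0.9, -0.5, 0.1]
grip_width: 0.0562
grip_force: 12.0
```

Call:
jog_arm:
  rows:
    - [[0.0326,0.0194,0],0,0.05]
    - [[0.0326,0.0194,0],0,0.05]
    - [[0.0326,0.0194,0],0,0.05]
    - [[0.0326,0.0194,0],0,0.05]
    - [[0.0326,0.0194,0],0,0.05]
    - [[0.0326,0.0194,0],0,0.05]
    - [[0.0326,0.0194,0],0,0.05]
    - [[0.0326,0.0194,0],0,0.05]
    - [[0.0326,0.0194,0],0,0.05]
    - [[0,0,0],0,0.05]
    - [[0,0,0],0,0.05]

```text
time_s: 19.87
ee_pos: [0.5115, -0.0743, 0.0981]
eef_rot: [-3.141, -0.0, 1.555]
force: [-0.6, -1.2, 0.1]
grip_width: 0.056
grip_force: 12.0
```

```bash
cat > held.py <<'E'
from h import *
np.set_printoptions(precision=4,suppress=True)
q=camera("scene");o=get_obs();print(o["ee_pos"],o["eef_rot"][2]*57.3,o["grip_width"],o["time_s"])
zt=o["ee_pos"][2]+.022
for r in spot_point("mailer_a",q)[:3]: print(round(r["p"],2),w(q,r["at"],zt),np.array(r["at"])*[560,420])
P=cloud(q);z=P[...,2];e=o["ee_pos"]
comp((abs(z-zt-.014)<.006)&(abs(P[...,0]-e[0])<.05)&(abs(P[...,1]-e[1])<.04),P,40)
comp((z>.0415)&(z<.056)&(P[...,0]>.45)&(P[...,0]<.6)&(P[...,1]>-.127)&(P[...,1]<-.026),P,60)
E
python3 held.py
```

```text
[ 0.511  -0.0754  0.0982] 89.0706600540783 0.055741607805123 19.9167
0.81 [ 0.4687 -0.045   0.1202] [256.984 180.012]
0.56 [ 0.2972 -0.1733  0.1202] [351.624 171.402]
0.53 [ 0.5124 -0.0767  0.1202] [247.8   164.304]
291 [510.7 -75. ] [33.  79.5] 88.9 z [0.1296 0.1348 0.1377]
234 [ 510.5 -108. ] [58.2 32.9] 2.4 z [0.0429 0.0476 0.0504]
```

Call:
jog_arm:
  rows:
    - [[0.0015,0,0.03],0,0.05]
    - [[0,0,0.03],0,0.05]
    - [[0,0,0.015],0,0.05]
    - [[0,0,0.008],0,0.05]
    - [[0,0,0.0035],0,0.05]
    - [[0,0,0],0,0.05]
    - [[0,0,0],0,0.05]
    - [[0,0,0],0,0.075]
    - [[0,0,0],0,0.075]
    - [[0,0,0],0,0.075]

```text
time_s: 20.8
ee_pos: [0.5115, -0.0744, 0.0123]
eef_rot: [3.14, 0.0, 1.556]
force: [0.1, 0.1, 0.1]
grip_width: 0.0724
grip_force: 0.0
```

Call:
jog_arm:
  rows:
    - [[0,0,-0.02],0,0.075]
    - [[0,0,-0.04],0,0.075]
    - [[0,0,-0.04],0,0.075]
    - [[0,0,0],7.16,0.075]
    - [[0,0,0],7.16,0.075]
    - [[0,0,0],7.16,0.075]
    - [[0,0,0],7.16,0.075]
    - [[0,0,0],7.16,0.075]
    - [[0,0,0],7.16,0.075]
    - [[0,0,0],0.7,0.075]

```text
time_s: 21.63
ee_pos: [0.5112, -0.0742, 0.1119]
eef_rot: [3.141, -0.0, 0.788]
force: [-0.6, 0.5, -0.6]
grip_width: 0.0747
grip_force: 0.0
```

```bash
python3 mail.py
```

```text
top desk
279 [ 326.6 -284.6] [30.7 56.8] 45.8 z [0.0087 0.0145 0.0193]
top jig
scene desk
96 [ 336.2 -277.9] [18.7 53.1] 28.9 z [0.0101 0.0158 0.0182]
scene jig
479 [510.7 -91.6] [59.1 65.2] 0.7 z [0.0436 0.0475 0.0502]
0.8 [ 0.538  -0.1019  0.    ] [ 0.5212 -0.0781  0.032 ]
0.58 [ 0.5214 -0.1321  0.    ] [ 0.5053 -0.1071  0.032 ]
0.44 [ 0.3256 -0.2802 -0.    ] [ 0.3171 -0.2495  0.032 ]
[ 0.5112 -0.0742  0.1117] 45.72261456919733 21.8333 0.07517427106539117
```

Call:
jog_arm:
  rows:
    - [[-0.0349,0.0019,0],0,0.075]
    - [[-0.0349,0.0019,0],0,0.075]
    - [[-0.0349,0.0019,0],0,0.075]
    - [[-0.0349,0.0019,0],0,0.075]
    - [[-0.0349,0.0019,0],0,0.075]
    - [[-0.0349,0.0019,0],0,0.075]
    - [[-0.0349,0.0019,0],0,0.075]
    - [[-0.0349,0.0019,0],0,0.075]
    - [[0,0,0.03],0,0.075]
    - [[0,0,0.03],0,0.075]
    - [[0,0,0],0,0.075]
    - [[0,0,0],0,0.075]

```text
time_s: 22.83
ee_pos: [0.3259, -0.2836, 0.0515]
eef_rot: [-3.139, -0.0, 0.796]
force: [0.3, 0.5, 0.3]
grip_width: 0.0749
grip_force: 0.0
```

```bash
python3 near.py
```

```text
0.75 [ 0.5357 -0.0926  0.    ] [245.616 191.1  ]
0.74 [ 0.5255 -0.137   0.    ] [258.104 181.398]
0.58 [ 0.3308 -0.2882  0.    ] [351.008 171.696]
[ 0.3271 -0.2844  0.0531] 45.60483141396662
```

Call:
jog_arm:
  rows:
    - [[0,0,0.03],0,0.075]
    - [[0,0,0.025],0,0.075]
    - [[0,0,0.014],0,0.075]
    - [[0,0,0.005],0,0.075]
    - [[0,0,0],0,0.075]
    - [[0,0,0],0,0.05]
    - [[0,0,0],0,0.05]
    - [[0,0,0],0,0.05]
    - [[0,0,0],0,0.05]
    - [[0,0,0],0,0.05]

```text
time_s: 23.77
ee_pos: [0.3269, -0.2846, -0.0213]
eef_rot: [3.14, -0.0, 0.794]
force: [-1.1, 1.4, 8.7]
grip_width: 0.0557
grip_force: 12.0
```

Call:
jog_arm:
  rows:
    - [[0,0,-0.02],0,0.05]
    - [[0,0,-0.04],0,0.05]
    - [[0,0,-0.04],0,0.05]
    - [[0,0,-0.02],0,0.05]
    - [[0,0,0],-7.16,0.05]
    - [[0,0,0],-7.16,0.05]
    - [[0,0,0],-7.16,0.05]
    - [[0,0,0],-7.16,0.05]
    - [[0,0,0],-7.16,0.05]
    - [[0,0,0],-7.16,0.05]
    - [[0,0,0],-0.6,0.05]
    - [[0,0,0],0,0.05]

```text
time_s: 24.77
ee_pos: [0.3263, -0.2841, 0.098]
eef_rot: [3.141, 0.0, 1.552]
force: [-0.1, 0.5, -0.6]
grip_width: 0.0558
grip_force: 12.0
```

Call:
jog_arm:
  rows:
    - [[0.0308,0.0227,0],0,0.05]
    - [[0.0308,0.0227,0],0,0.05]
    - [[0.0308,0.0227,0],0,0.05]
    - [[0.0308,0.0227,0],0,0.05]
    - [[0.0308,0.0227,0],0,0.05]
    - [[0.0308,0.0227,0],0,0.05]
    - [[0.0308,0.0227,0],0,0.05]
    - [[0.0308,0.0227,0],0,0.05]
    - [[0,0,0],0,0.05]
    - [[0,0,0],0,0.05]

```text
time_s: 25.6
ee_pos: [0.5123, -0.0393, 0.0974]
eef_rot: [-3.141, -0.0, 1.554]
force: [-0.1, -0.6, -0.3]
grip_width: 0.0561
grip_force: 12.0
```

```bash
python3 held.py
```

```text
[ 0.5117 -0.0404  0.0974] 88.96951320770192 0.055878150909413414 25.65
0.54 [ 0.4709 -0.0501  0.1194] [257.376 178.416]
0.53 [ 0.5122 -0.0344  0.1194] [237.888 176.19 ]
0.52 [ 0.473  -0.0118  0.1194] [247.408 189.21 ]
307 [511.9 -39.4] [32.7 80. ] 89.2 z [0.1291 0.1344 0.1371]
386 [509.7 -91.4] [66.1 58.5] 87.8 z [0.0438 0.0476 0.0502]
```

Call:
jog_arm:
  rows:
    - [[0,0,0.03],0,0.05]
    - [[0,0,0.03],0,0.05]
    - [[0,0,0.015],0,0.05]
    - [[0,0,0.008],0,0.05]
    - [[0,0,0.003],0,0.05]
    - [[0,0,0],0,0.05]
    - [[0,0,0],0,0.05]
    - [[0,0,0],0,0.075]
    - [[0,0,0],0,0.075]
    - [[0,0,0],0,0.075]

```text
time_s: 26.53
ee_pos: [0.5123, -0.0407, 0.0123]
eef_rot: [3.141, 0.0, 1.554]
force: [-0.2, 0.1, 0.5]
grip_width: 0.0723
grip_force: 0.0
```

Call:
jog_arm:
  rows:
    - [[0,0,-0.02],0,0.075]
    - [[0,0,-0.04],0,0.075]
    - [[0,0,-0.04],0,0.06]
    - [[0,-0.02,0],0,0.04]
    - [[0,-0.04,0],0,0.02]
    - [[0,-0.04,0],0,0]
    - [[0,-0.04,0],0,0]
    - [[0,-0.03,0],0,0]

```text
time_s: 27.2
ee_pos: [0.3393, -0.0376, 0.1114]
eef_rot: [-3.141, 0.0, 1.555]
force: [0.4, 0.3, 0.3]
grip_width: 0.0383
grip_force: 0.0
```

```bash
python3 mail.py; python3 - <<'E'
from h import *
np.set_printoptions(precision=4,suppress=True)
p=camera("top");q=camera("scene")
a=cv2.resize(p["image"][150:212,210:330],None,fx=6,fy=6,interpolation=cv2.INTER_CUBIC);cv2.imwrite("pics/r1.png",a[...,::-1])
for n,x in(("top",p),("scene",q)):
  for r in spot_point("catch_tab",x)[:2]: print(n,r["p"],w(x,r["at"],.063))
P=cloud(p);comp((p["image"].max(2)<75)&(P[...,2]>.05)&(P[...,2]<.075)&(P[...,0]>.47)&(P[...,0]<.55)&(P[...,1]>-.05)&(P[...,1]<.06),P,15)
E
```

```text
top desk
top jig
264 [511.  -41.3] [55.7 30.1] 0.5 z [0.0429 0.0466 0.0508]
254 [510.5 -75.1] [54.  28.1] 0.5 z [0.0429 0.0469 0.0509]
263 [ 510.3 -108.6] [30.2 56.4] 89.3 z [0.0425 0.0466 0.051 ]
0.74 [0.5269 0.1813 0.    ] [0.5219 0.177  0.032 ]
0.59 [ 0.5107 -0.1054  0.    ] [ 0.506 -0.103  0.032]
0.56 [ 0.5131 -0.0394  0.    ] [ 0.5083 -0.0385  0.032 ]
0.51 [ 0.5163 -0.0733  0.    ] [ 0.5115 -0.0716  0.032 ]
scene desk
scene jig
723 [511.3 -75.5] [98.6 56.9] 89.8 z [0.0433 0.0478 0.0503]
0.7 [ 0.5334 -0.0993  0.    ] [ 0.5168 -0.0757  0.032 ]
0.66 [ 0.5263 -0.0672  0.    ] [ 0.51   -0.0448  0.032 ]
0.66 [ 0.5151 -0.1368  0.    ] [ 0.4993 -0.1117  0.032 ]
[ 0.3424 -0.038   0.1124] 89.05194657019493 27.4 0.022246539575369578
top 0.72 [ 0.5119 -0.0028  0.063 ]
top 0.63 [0.5173 0.1713 0.063 ]
scene 0.81 [0.5106 0.008  0.063 ]
96 [512.4   2.4] [25.5 22.2] 1.0 z [0.0594 0.0636 0.0672]
```

View pics/r1.png

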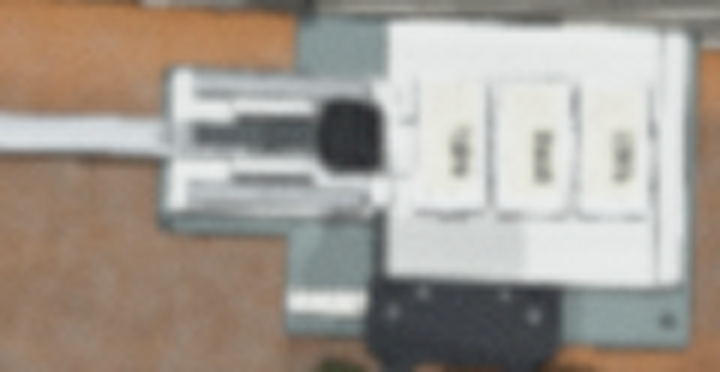

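Call:
jog_arm:
  rows:
    - [[0.0088,0.0339,0],0,0]
    - [[0.0088,0.0339,0],0,0]
    - [[0.0088,0.0339,0],0,0]
    - [[0.0088,0.0339,0],0,0]
    - [[0.0088,0.0339,0],0,0]
    - [[0,0,0.03],0,0]
    - [[0,0,0.03],0,0]
    - [[0,0,0.005],0,0]
    - [[0,0,0],0,0]
    - [[0,0,0],0,0]

```text
time_s: 28.43
ee_pos: [0.5126, 0.0033, 0.0475]
eef_rot: [3.141, -0.0, 1.554]
force: [0.7, -0.6, 0.9]
grip_width: 0.0005
grip_force: 0.0
```

```bash
python3 - <<'E'
from h import *
np.set_printoptions(precision=4,suppress=True)
q=camera("scene");o=get_obs();e=o["ee_pos"];P=cloud(q)
m=(abs(P[...,0]-e[0])<.012)&(abs(P[...,1]-e[1])<.016)&(P[...,2]>.056)
h=np.sort(P[...,2][m]);print(h[::max(1,len(h)//40)]);print(e,o["force"],o["grip_width"])
E
```

```text
[0.0577 0.0609 0.063  0.0638 0.0644 0.0653 0.0659 0.0668 0.0786 0.0827
 0.0871 0.0901 0.0933 0.0968 0.0998 0.1032 0.107  0.1106 0.1147 0.1174
 0.1194 0.1228 0.1269 0.1299 0.1321 0.1351 0.1395 0.143  0.1552 0.3789
 0.3795 0.3798 0.3799 0.3801 0.3803 0.3804 0.3807 0.3809 0.381  0.3813
 0.3815]
[0.513  0.0033 0.0481] [-0.4195  0.1216 -0.3723] 0.0005061560791194036
```

Call:
jog_arm:
  rows:
    - [[0,0,0.008],0,0]
    - [[0,0,0.003],0,0]
    - [[0,0,0],0,0]
    - [[0,0,0],0,0]

```text
time_s: 28.82
ee_pos: [0.5124, 0.0033, 0.036]
eef_rot: [3.141, 0.0, 1.554]
force: [1.3, -0.4, 1.1]
grip_width: 0.0004
grip_force: 0.9
```

Call:
jog_arm:
  rows:
    - [[0,0,0.002],0,0]
    - [[0,0,0.001],0,0]
    - [[0,0,0],0,0]
    - [[0,0,0],0,0]

```text
time_s: 29.15
ee_pos: [0.5123, 0.0032, 0.0328]
eef_rot: [3.141, 0.0, 1.554]
force: [-0.0, -2.3, 2.4]
grip_width: 0.0004
grip_force: 1.7
```

Call:
jog_arm:
  rows:
    - [[0,0,0.002],0,0]
    - [[0,0,0.001],0,0]
    - [[0,0,0],0,0]
    - [[0,0,0],0,0]

```text
time_s: 29.48
ee_pos: [0.5126, 0.0031, 0.0308]
eef_rot: [3.14, 0.0, 1.555]
force: [-4.0, -4.9, 17.7]
grip_width: 0.0006
grip_force: 9.0
```

Call:
jog_arm:
  rows:
    - [[0,0,0.001],0,0]
    - [[0,0,0],0,0]
    - [[0,0,0],0,0]
    - [[0,0,0],0,0]
    - [[0,0,0],0,0]
    - [[0,0,0],0,0]
    - [[0,0,0],0,0]
    - [[0,0,0],0,0]
    - [[0,0,0],0,0]
    - [[0,0,0],0,0]

```text
time_s: 30.32
ee_pos: [0.5127, 0.003, 0.0304]
eef_rot: [3.14, 0.001, 1.555]
force: [-6.4, -5.7, 25.0]
grip_width: 0.0008
grip_force: 12.6
```

```bash
cat > row.py <<'E'
from h import *
np.set_printoptions(precision=4,suppress=True)
for n in("top","scene"):
    x=camera(n);P=cloud(x);z=P[...,2];print(n)
    comp((z>.0415)&(z<.056)&(P[...,0]>.45)&(P[...,0]<.6)&(P[...,1]>-.132)&(P[...,1]<-.022),P,60)
    for r in spot_point("jaw_face",x)[:1]+spot_point("drawbar_handle",x)[:1]: print(round(r["p"],2),w(x,r["at"],.032),w(x,r["at"],.06))
o=get_obs();print(o["ee_pos"],o["force"],o["time_s"])
E
python3 row.py
```

```text
top
539 [510.2 -98.1] [67.5 57.1] 89.3 z [0.0427 0.0464 0.051 ]
0.5 [0.5233 0.1528 0.032 ] [0.5189 0.1495 0.06  ]
scene
186 [507.6 -77.6] [110.   52.7] 85.6 z [0.0419 0.0459 0.0493]
0.88 [ 0.5109 -0.0449  0.032 ] [ 0.4966 -0.0253  0.06  ]
0.65 [0.5211 0.1402 0.032 ] [0.5064 0.1533 0.06  ]
[0.5127 0.003  0.0304] [-7.1952 -4.4829 24.275 ] 30.6167
```

Call:
jog_arm:
  rows:
    - [[0,0,-0.02],0,0]
    - [[0,0,-0.04],0,0.05]
    - [[0,0,-0.04],0,0.05]
    - [[0,0,0],7.1,0.05]
    - [[-0.0359,0.0063,0],0,0.05]
    - [[-0.0359,0.0063,0],0,0.05]
    - [[-0.0359,0.0063,0],0,0.05]
    - [[-0.0359,0.0063,0],0,0.05]
    - [[-0.0359,0.0063,0],0,0.05]
    - [[-0.0359,0.0063,0],0,0.05]
    - [[-0.0359,0.0063,0],0,0.05]

```text
time_s: 31.53
ee_pos: [0.5202, -0.253, 0.1281]
eef_rot: [-3.141, -0.001, 1.431]
force: [0.4, 0.1, 0.6]
grip_width: 0.0499
grip_force: 0.0
```

```bash
cat > rol.py <<'E'
from h import *
np.set_printoptions(precision=4,suppress=True)
for n in("top","scene"):
    p=camera(n);P=cloud(p);z=P[...,2];im=p["image"].astype(int);b=(im[...,0]-im[...,2]>45)
    m=b&(z>.07)&(z<.15)&(P[...,0]>.45)&(P[...,0]<.6)&(P[...,1]<-.25)&(P[...,1]>-.4);print(n);comp(m,P,20)
    comp((z>.05)&(z<.07)&(P[...,0]>.45)&(P[...,0]<.6)&(P[...,1]<-.25)&(P[...,1]>-.4),P,20)
E
python3 rol.py;python3 row.py
```

```text
top
scene
116 [ 517.1 -319.9] [31.3 14.2] 52.2 z [0.0741 0.09   0.1338]
77 [ 568.3 -328.4] [45.4 18.9] 86.8 z [0.0514 0.0569 0.0592]
209 [ 522.5 -326. ] [103.2  24.9] 81.8 z [0.0543 0.0615 0.0646]
79 [ 478.6 -318.8] [38.7 16.9] 84.3 z [0.051  0.0561 0.0591]
top
833 [512.  -80.5] [ 61.3 103.2] 0.9 z [0.0424 0.0466 0.0513]
0.57 [ 0.5121 -0.128   0.032 ] [ 0.5079 -0.1254  0.06  ]
0.9 [0.5268 0.1554 0.032 ] [0.5223 0.1521 0.06  ]
scene
748 [510.4 -78.4] [105.3  74.4] 89.6 z [0.0427 0.0476 0.0503]
0.69 [ 0.5074 -0.0444  0.032 ] [ 0.4933 -0.0248  0.06  ]
0.73 [0.5241 0.1363 0.032 ] [0.5093 0.1495 0.06  ]
[ 0.5208 -0.2504  0.1286] [-0.003   0.0667  0.532 ] 31.9333
```

Call:
jog_arm:
  rows:
    - [[-0.0247,0.0041,0],0,0.05]
    - [[-0.0247,0.0041,0],0,0.05]
    - [[-0.0247,0.0041,0],0,0.05]
    - [[0,0,0],0,0.05]
    - [[0,0,0.025],0,0.05]
    - [[0,0,0.025],0,0.05]
    - [[0,0,0.02],0,0.05]
    - [[0,0,0],0,0.05]

```text
time_s: 32.6
ee_pos: [0.521, -0.3243, 0.0547]
eef_rot: [-3.136, -0.003, 1.432]
force: [-0.2, 0.1, -0.7]
grip_width: 0.0499
grip_force: 0.0
```

Call:
jog_arm:
  rows:
    - [[0,0,0],0,0.015]
    - [[0,0,0],0,0.015]
    - [[0,0,0],0,0.015]
    - [[0,0,0],0,0.015]
    - [[0,0,0],0,0.015]
    - [[0,0,0],0,0.015]
  squeeze: 35

```text
time_s: 33.1
ee_pos: [0.5228, -0.3269, 0.0594]
eef_rot: [3.141, 0.001, 1.431]
force: [1.8, -0.7, 2.5]
grip_width: 0.022
grip_force: 34.9
```

Call:
jog_arm:
  rows:
    - [[0,0,-0.015],0,0.015]
    - [[0,0,-0.03],0,0.015]
    - [[0,0,-0.03],0,0.015]
    - [[0,0,-0.01],0,0.015]
    - [[0,0,0],6.9,0.015]
    - [[0,0,0],6.9,0.015]
    - [[0,0,0],6.9,0.015]
    - [[0,0,0],6.9,0.015]
    - [[0,0,0],6.9,0.015]
    - [[0,0,0],6.9,0.015]

```text
time_s: 33.93
ee_pos: [0.5222, -0.3266, 0.1426]
eef_rot: [-3.14, 0.0, 0.702]
force: [0.3, 0.4, -2.1]
grip_width: 0.0218
grip_force: 34.9
```

Call:
jog_arm:
  rows:
    - [[0,0,0],6.9,0.015]
    - [[0,0,0],6.9,0.015]
    - [[0,0,0],6.9,0.015]
    - [[0,0,0],6.9,0.015]
    - [[0,0,0],6.9,0.015]
    - [[0,0,0],6.9,0.015]
    - [[-0.0025,-0.0335,0],0,0.015]
    - [[-0.0025,-0.0335,0],0,0.015]
    - [[-0.0025,-0.0335,0],0,0.015]
    - [[0,0,0],0,0.015]

```text
time_s: 34.77
ee_pos: [0.5159, -0.2215, 0.1429]
eef_rot: [-3.14, 0.001, -0.012]
force: [-0.9, 0.7, -2.3]
grip_width: 0.0218
grip_force: 34.9
```

```bash
python3 - <<'E'
from h import *
np.set_printoptions(precision=4,suppress=True)
q=camera("scene");p=camera("top");save(q,"r2.png",(190,80,370,260),3.3)
P=cloud(p);z=P[...,2]
# row profile along y on the near third of the mailers
o=get_obs();print(o["ee_pos"],o["eef_rot"]*57.3,o["grip_width"],o["force"],o["time_s"])
for n,x in(("t",p),("s",q)):
    Q=cloud(x);m=(abs(Q[...,0]-.497)<.006)&(Q[...,1]>-.15)&(Q[...,1]<0)&(Q[...,2]>.02)&(Q[...,2]<.07)
    yy=Q[...,1][m];zz=Q[...,2][m]
    print(n,[(k,round(float(np.median(zz[(yy*1000//4)==k//4])),3)) for k in range(-148,0,4) if ((yy*1000//4)==k//4).sum()>1])
E
```

```text
[ 0.5164 -0.2253  0.1432] [-180.0074    0.0247   -0.7364] 0.02217596030631083 [-0.0586 -0.6424 -1.9221] 34.8667
t [(-140, 0.042), (-136, 0.04), (-132, 0.042), (-128, 0.045), (-124, 0.049), (-120, 0.047), (-116, 0.044), (-112, 0.049), (-108, 0.047), (-104, 0.046), (-100, 0.046), (-96, 0.047), (-92, 0.048), (-88, 0.046), (-84, 0.049), (-80, 0.047), (-76, 0.048), (-72, 0.046), (-68, 0.045), (-64, 0.047), (-60, 0.046), (-56, 0.046), (-52, 0.044), (-48, 0.048), (-44, 0.049), (-40, 0.043), (-36, 0.04), (-32, 0.043), (-28, 0.032), (-24, 0.033), (-20, 0.033), (-16, 0.032), (-12, 0.034), (-8, 0.036), (-4, 0.046)]
s [(-140, 0.042), (-136, 0.042), (-128, 0.047), (-124, 0.048), (-120, 0.049), (-116, 0.047), (-112, 0.047), (-108, 0.048), (-104, 0.047), (-100, 0.048), (-96, 0.048), (-92, 0.048), (-88, 0.048), (-84, 0.048), (-80, 0.049), (-76, 0.049), (-72, 0.047), (-68, 0.048), (-64, 0.047), (-60, 0.049), (-56, 0.048), (-52, 0.049), (-48, 0.048), (-44, 0.048), (-40, 0.043), (-36, 0.041), (-32, 0.042), (-28, 0.036), (-24, 0.035), (-20, 0.034), (-16, 0.034), (-12, 0.037), (-8, 0.063), (-4, 0.053)]
```

View pics/r2.png

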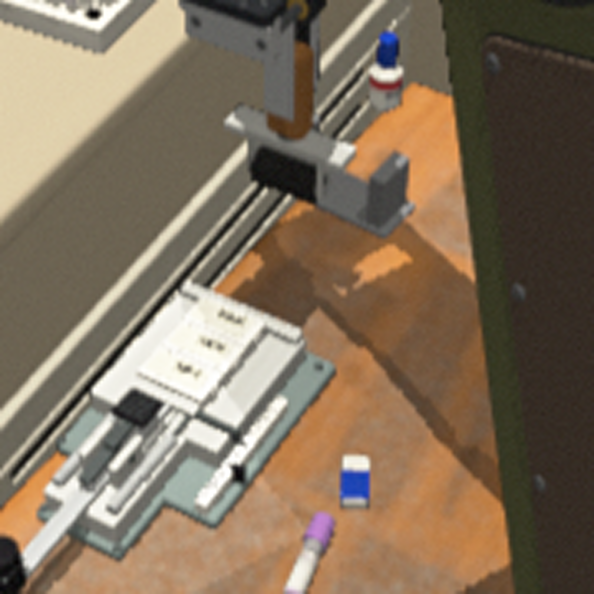

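Call:
jog_arm:
  rows:
    - [[-0.0021,-0.0328,0],0,0.015]
    - [[-0.0021,-0.0328,0],0,0.015]
    - [[-0.0021,-0.0328,0],0,0.015]
    - [[0,0,0],0,0.015]
    - [[0,0,0.02],0,0.015]
    - [[0,0,0.014],0,0.015]
    - [[0,0,0.004],0,0.015]
    - [[0,0,0],0,0.015]
    - [[0,0,0],0,0.015]
    - [[0,0,0],0,0.015]

```text
time_s: 35.7
ee_pos: [0.512, -0.1282, 0.1064]
eef_rot: [3.141, -0.001, -0.015]
force: [0.2, 0.1, -1.9]
grip_width: 0.0221
grip_force: 34.9
```

Call:
jog_arm:
  rows:
    - [[0,0,0.003],0,0.015]
    - [[0,0,0.003],0,0.015]
    - [[0,0,0],0,0.015]
    - [[0,0,0],0,0.015]

```text
time_s: 36.03
ee_pos: [0.512, -0.1278, 0.1001]
eef_rot: [3.141, -0.001, -0.015]
force: [1.2, -1.9, 1.4]
grip_width: 0.0219
grip_force: 34.9
```

Call:
jog_arm:
  rows:
    - [[0,0,0.002],0,0.015]
    - [[0,0,0.0015],0,0.015]
    - [[0,0,0],0,0.015]
    - [[0,0,0],0,0.015]
    - [[0,-0.003,0],0,0.015]
    - [[0,-0.004,0],0,0.015]
    - [[0,-0.004,0],0,0.015]
    - [[0,-0.004,0],0,0.015]
    - [[0,-0.004,0],0,0.015]

```text
time_s: 36.78
ee_pos: [0.512, -0.1081, 0.0963]
eef_rot: [3.142, -0.0, -0.014]
force: [3.7, 0.4, 3.7]
grip_width: 0.0217
grip_force: 34.9
```

Call:
jog_arm:
  rows:
    - [[0,-0.004,-0.0005],0,0.015]
    - [[0,-0.004,-0.0005],0,0.015]
    - [[0,-0.004,0],0,0.015]
    - [[0,-0.004,0],0,0.015]
    - [[0,-0.004,0],0,0.015]
    - [[0,-0.004,0],0,0.015]
    - [[0,-0.004,0],0,0.015]
    - [[0,-0.004,0],0,0.015]

```text
time_s: 37.45
ee_pos: [0.5123, -0.0763, 0.0971]
eef_rot: [3.142, 0.0, -0.015]
force: [3.7, -0.7, 3.0]
grip_width: 0.0219
grip_force: 34.9
```

Call:
jog_arm:
  rows:
    - [[0,-0.004,0],0,0.015]
    - [[0,-0.004,0],0,0.015]
    - [[0,-0.004,0],0,0.015]
    - [[0,-0.004,0],0,0.015]
    - [[0,-0.004,0],0,0.015]
    - [[0,-0.004,0],0,0.015]
    - [[0,-0.004,0],0,0.015]
    - [[0,-0.004,0],0,0.015]
    - [[0,-0.003,0],0,0.015]
    - [[0,0,0],0,0.015]
    - [[0,0,0],0,0.015]

```text
time_s: 38.37
ee_pos: [0.5127, -0.0415, 0.0971]
eef_rot: [-3.142, 0.0, -0.014]
force: [1.2, 0.5, 3.2]
grip_width: 0.022
grip_force: 34.9
```

Call:
jog_arm:
  rows:
    - [[0,-0.0015,0],0,0.015]
    - [[0,0,0],0,0.015]
    - [[0,0.004,0],0,0.015]
    - [[0,0.004,0],0,0.015]
    - [[0,0.004,0],0,0.015]
    - [[0,0.004,0],0,0.015]
    - [[0,0.004,0],0,0.015]
    - [[0,0.004,0],0,0.015]
    - [[0,0.004,0],0,0.015]
    - [[0,0.004,0],0,0.015]
    - [[0,0.004,0],0,0.015]
    - [[0,0.004,0],0,0.015]

```text
time_s: 39.37
ee_pos: [0.5123, -0.0806, 0.0972]
eef_rot: [-3.142, -0.0, -0.015]
force: [1.7, -0.0, 3.3]
grip_width: 0.0218
grip_force: 35.0
```

Call:
jog_arm:
  rows:
    - [[0,0.004,0],0,0.015]
    - [[0,0.004,0],0,0.015]
    - [[0,0.004,0],0,0.015]
    - [[0,0.004,0],0,0.015]
    - [[0,0.004,0],0,0.015]
    - [[0,0.004,0],0,0.015]
    - [[0,0.004,0],0,0.015]
    - [[0,0.004,0],0,0.015]
    - [[0,0.004,0],0,0.015]
    - [[0,0.004,0],0,0.015]
    - [[0,0.004,0],0,0.015]

```text
time_s: 40.28
ee_pos: [0.5117, -0.1245, 0.0972]
eef_rot: [3.142, -0.0, -0.015]
force: [2.7, 1.9, 2.2]
grip_width: 0.0216
grip_force: 35.0
```

Call:
jog_arm:
  rows:
    - [[0,0.0035,0],0,0.015]
    - [[0,0,0],0,0.015]
    - [[0,0,0],0,0.015]

```text
time_s: 40.53
ee_pos: [0.5116, -0.1279, 0.0972]
eef_rot: [3.141, -0.0, -0.015]
force: [1.9, -0.2, 3.1]
grip_width: 0.0221
grip_force: 35.0
```

Call:
jog_arm:
  rows:
    - [[0,0,-0.02],0,0.015]
    - [[0,0,-0.04],0,0.015]
    - [[0,0,0],5.6,0.015]
    - [[0.0056,0.0323,0],0,0.015]
    - [[0.0056,0.0323,0],0,0.015]
    - [[0.0056,0.0323,0],0,0.015]
    - [[0.0056,0.0323,0],0,0.015]
    - [[0.0056,0.0323,0],0,0.015]
    - [[0.0056,0.0323,0],0,0.015]
    - [[0,0,0],0,0.015]
    - [[0,0,0],0,0.015]

```text
time_s: 41.45
ee_pos: [0.5221, -0.3246, 0.1555]
eef_rot: [-3.14, 0.003, -0.114]
force: [0.3, -0.6, -1.7]
grip_width: 0.0223
grip_force: 34.9
```

```bash
python3 - <<'E'
from h import *
np.set_printoptions(precision=4,suppress=True)
o=get_obs();print(o["ee_pos"],o["eef_rot"]*57.3)
q=camera("scene");P=cloud(q);z=P[...,2];e=o["ee_pos"]
g=(abs(P[...,0]-e[0])<.075)&(abs(P[...,1]-e[1])<.06)
comp(g&(z>.05)&(z<.06),P,15);print("bar");comp(g&(z>.15)&(z<.166),P,15)
for r in spot_point("roller_rest",q)[:2]: print(r["p"],w(q,r["at"],0.))
for r in spot_point("roller",q)[:2]: print(r["p"],w(q,r["at"],e[2]-.0544))
E
```

```text
[ 0.5221 -0.3246  0.1555] [-179.9167    0.1898   -6.5445]
78 [ 567.8 -329.3] [41.6 18.1] 82.2 z [0.0505 0.0559 0.0589]
75 [ 479.  -319.1] [40.7 17.2] 86.6 z [0.0513 0.0564 0.0593]
bar
266 [ 522.6 -324.3] [ 25.9 100.9] 83.3 z [0.1514 0.1571 0.162 ]
0.85 [ 0.5203 -0.3258  0.    ]
0.31 [ 0.5432 -0.0362  0.    ]
0.87 [ 0.5254 -0.3329  0.1011]
```

Crossbar (522.6,-324.3) matches the rest centre (523.4,-324.2). Lower.

Call:
jog_arm:
  rows:
    - [[0,0,0.03],0,0.015]
    - [[0,0,0.03],0,0.015]
    - [[0,0,0.018],0,0.015]
    - [[0,0,0.008],0,0.015]
    - [[0,0,0.002],0,0.015]
    - [[0,0,0.001],0,0.015]
    - [[0,0,0],0,0.015]
    - [[0,0,0],0,0.015]

```text
time_s: 42.27
ee_pos: [0.5238, -0.3242, 0.0696]
eef_rot: [3.141, -0.002, -0.112]
force: [-0.2, 1.5, -2.1]
grip_width: 0.0217
grip_force: 34.9
```

Call:
jog_arm:
  rows:
    - [[0,0,0.003],0,0.015]
    - [[0,0,0.001],0,0.015]
    - [[0,0,0.001],0,0.015]
    - [[0,0,0],0,0.015]
    - [[0,0,0],0,0.015]

```text
time_s: 42.68
ee_pos: [0.5236, -0.3242, 0.0648]
eef_rot: [3.141, -0.001, -0.112]
force: [-3.7, 3.1, 10.4]
grip_width: 0.0219
grip_force: 35.0
```

Call:
jog_arm:
  rows:
    - [[0,0,0],0,0.05]
    - [[0,0,0],0,0.05]
    - [[0,0,0],0,0.05]
    - [[0,0,0],0,0.05]
    - [[0,0,-0.03],0,0.05]
    - [[0,0,-0.04],0,0.05]
    - [[0,0,-0.03],0,0.05]
    - [[-0.02,-0.02,0],-6.83,0.05]
    - [[-0.02,-0.02,0],-6.83,0.05]
    - [[-0.02,-0.02,0],-6.83,0.05]
    - [[-0.02,-0.02,0],-6.83,0.05]
    - [[0,0,0],-6.83,0.05]

```text
time_s: 43.68
ee_pos: [0.4361, -0.2481, 0.1632]
eef_rot: [-3.141, 0.001, 0.49]
force: [-0.4, 0.1, 0.8]
grip_width: 0.0502
grip_force: 0.0
```

Call:
jog_arm:
  rows:
    - [[0,0,0],-6.83,0.05]
    - [[0,0,0],-6.83,0.05]
    - [[0,0,0],-6.83,0.05]
    - [[0,0,0],-6.83,0.05]
    - [[0,0,0],-6.83,0.05]
    - [[0,0,0],-6.83,0.05]
    - [[0,0,0],-6.83,0.05]
    - [[0,0,0],-6.83,0.05]
    - [[0,0,0],-6.83,0.05]
    - [[0,0,0],0,0.05]
    - [[0,0,0],0,0.05]

```text
time_s: 44.6
ee_pos: [0.4389, -0.2502, 0.1631]
eef_rot: [3.142, -0.0, 1.553]
force: [-0.4, -0.1, -0.4]
grip_width: 0.0497
grip_force: 0.0
```

```bash
python3 - <<'E'
from h import *
np.set_printoptions(precision=4,suppress=True)
o=get_obs();print(o["ee_pos"],o["eef_rot"]*57.3,o["grip_width"],o["time_s"])
for n in("top","scene"):
    x=camera(n);P=cloud(x);z=P[...,2];print(n)
    comp((P[...,0]>.45)&(P[...,0]<.6)&(P[...,1]<-.25)&(P[...,1]>-.4)&(z>.058)&(z<.072),P,40)
    comp((P[...,0]>.45)&(P[...,0]<.6)&(P[...,1]<-.25)&(P[...,1]>-.4)&(z>.11)&(z<.16),P,40)
    print("h");comp((z>.065)&(z<.095)&(abs(P[...,0]-.515)<.03)&(abs(P[...,1]-.15)<.05),P,15)
save(x,"r3.png",(190,80,370,260),3.3)
E
python3 row.py
```

```text
[ 0.4389 -0.2502  0.1631] [180.0115  -0.0012  88.971 ] 0.04967405469480193 44.6
top
h
83 [514.  150.9] [22.7 22.2] 3.0 z [0.0725 0.077  0.0821]
scene
240 [ 522.9 -324.3] [ 27.4 102.2] 84.1 z [0.0606 0.0663 0.0694]
158 [ 523.6 -321.2] [21.6 33.1] 77.0 z [0.1121 0.1305 0.1433]
h
119 [514.6 151.4] [23.3 22.9] 27.5 z [0.0672 0.0782 0.0803]
top
818 [510.7 -77.9] [ 58.3 108.1] 0.8 z [0.0425 0.0464 0.051 ]
0.82 [ 0.5141 -0.0336  0.032 ] [ 0.5099 -0.033   0.06  ]
0.81 [0.528  0.1576 0.032 ] [0.5235 0.1542 0.06  ]
scene
733 [511.4 -79.5] [102.7  59.3] 87.9 z [0.043  0.0477 0.0503]
0.67 [ 0.5113 -0.0433  0.032 ] [ 0.497  -0.0237  0.06  ]
0.72 [0.5212 0.1465 0.032 ] [0.5065 0.1594 0.06  ]
[ 0.4389 -0.2502  0.1632] [-0.5745 -0.3472  0.0491] 45.0
```

View pics/r3.png

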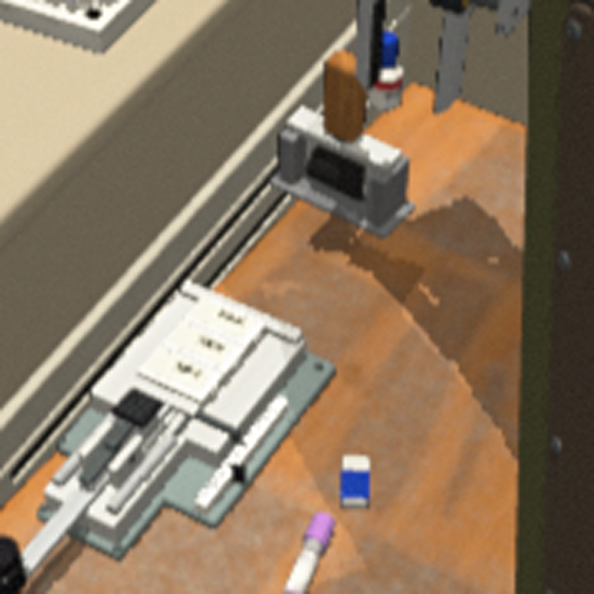

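Call:
jog_arm:
  rows:
    - [[0.0335,0.0058,0],0,0.05]
    - [[0.0335,0.0058,0],0,0.05]
    - [[0.0335,0.0058,0],0,0.05]
    - [[0.0335,0.0058,0],0,0.05]
    - [[0.0335,0.0058,0],0,0.05]
    - [[0.0335,0.0058,0],0,0.05]
    - [[0.0335,0.0058,0],0,0.05]
    - [[0.0335,0.0058,0],0,0.05]
    - [[0.0335,0.0058,0],0,0.05]
    - [[0.0335,0.0058,0],0,0.05]
    - [[0.0335,0.0058,0],0,0.05]
    - [[0.0335,0.0056,0],0,0.05]

```text
time_s: 46.0
ee_pos: [0.514, 0.1526, 0.1632]
eef_rot: [3.141, -0.0, 1.556]
force: [1.0, -0.6, -0.2]
grip_width: 0.0499
grip_force: 0.0
```

Call:
jog_arm:
  rows:
    - [[0,0,0.035],0,0.05]
    - [[0,0,0.035],0,0.05]
    - [[0,0,0],0,0.05]
    - [[0,0,0],0,0.05]

```text
time_s: 46.33
ee_pos: [0.5134, 0.1507, 0.0928]
eef_rot: [-3.139, 0.001, 1.556]
force: [0.2, -0.0, 1.0]
grip_width: 0.0497
grip_force: 0.0
```

Call:
jog_arm:
  rows:
    - [[0,0.001,0.03],0,0.05]
    - [[0,0,0.025],0,0.05]
    - [[0,0,0.012],0,0.05]
    - [[0,0,0],0,0.05]
    - [[0,0,0],0,0.015]
    - [[0,0,0],0,0.015]
    - [[0,0,0],0,0.015]
    - [[0,0,0],0,0.015]
    - [[0,0,0],0,0.015]
    - [[0,0,0],0,0.015]
  squeeze: 20

```text
time_s: 47.17
ee_pos: [0.5152, 0.1509, 0.0269]
eef_rot: [3.141, -0.0, 1.556]
force: [-2.4, 0.2, 6.2]
grip_width: 0.0199
grip_force: 20.0
```

Call:
jog_arm:
  rows:
    - [[0.004,0,0],0,0.015]
    - [[0.004,0,0],0,0.015]
    - [[0.004,0,0],0,0.015]
    - [[0.004,0,0],0,0.015]
    - [[0.003,0,0],0,0.015]
    - [[0.002,0,0],0,0.015]
    - [[0.001,0,0],0,0.015]
    - [[0,0,0],0,0.015]
    - [[0,0,0],0,0.015]
    - [[0,0,0],0,0.015]

```text
time_s: 48.0
ee_pos: [0.5156, 0.1721, 0.0268]
eef_rot: [3.141, 0.001, 1.556]
force: [-1.2, -7.0, 6.3]
grip_width: 0.0197
grip_force: 20.0
```

```bash
python3 look.py p4.png; python3 row.py
```

```text
[0.5156241  0.17209808 0.0268603 ] [-1.24713072 -6.33442476  6.79319061]
top
796 [510.3 -85.2] [93.9 57. ] 89.2 z [0.0423 0.0465 0.0511]
0.66 [ 0.514  -0.0143  0.032 ] [ 0.5097 -0.014   0.06  ]
scene
603 [510.7 -82.9] [92.8 57.3] 87.5 z [0.0443 0.0478 0.0502]
0.52 [ 0.5113 -0.0181  0.032 ] [0.497  0.0006 0.06  ]
0.58 [0.5246 0.1687 0.032 ] [0.5098 0.1807 0.06  ]
[0.5156 0.1721 0.0269] [-1.3127 -6.9864  6.9332] 48.4
```

View pics/p4.png

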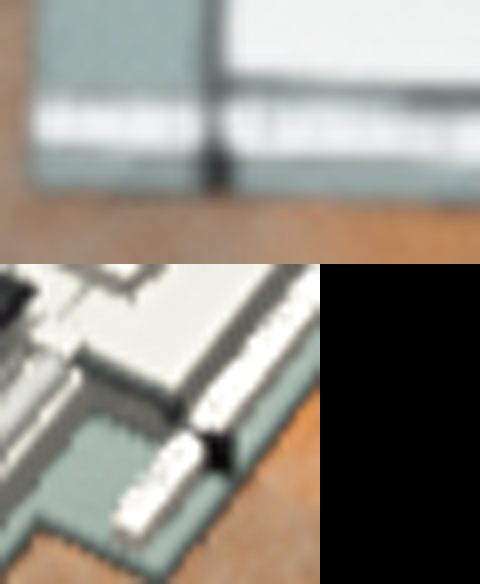

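Call:
jog_arm:
  rows:
    - [[0.0006,0,0],0,0.015]
    - [[0,0,0],0,0.015]
    - [[-0.001,0,0],0,0.015]
    - [[-0.001,0,0],0,0.015]
    - [[-0.0005,0,0],0,0.015]
    - [[0,0,0],0,0.015]
    - [[0,0,0],0,0.015]

```text
time_s: 48.98
ee_pos: [0.5156, 0.1716, 0.0269]
eef_rot: [3.14, -0.001, 1.556]
force: [-1.2, 4.8, 6.5]
grip_width: 0.0202
grip_force: 20.0
```

Call:
jog_arm:
  rows:
    - [[0,0,0],0,0.05]
    - [[0,0,0],0,0.05]
    - [[0,0,0],0,0.05]
    - [[0,0,-0.03],0,0.05]
    - [[0,0,-0.04],0,0.06]
    - [[0,0,-0.04],0,0.075]
    - [[-0.0322,0,0],0,0.075]
    - [[-0.0322,0,0],0,0.075]
    - [[-0.0322,0,0],0,0.075]
    - [[-0.0322,0,0],0,0.075]
    - [[-0.0322,0,0],0,0.075]
    - [[-0.0322,0,0],0,0.075]

```text
time_s: 49.98
ee_pos: [0.5121, -0.0239, 0.1361]
eef_rot: [-3.141, 0.0, 1.557]
force: [1.6, -0.3, -0.6]
grip_width: 0.0751
grip_force: 0.0
```

```bash
python3 row.py; python3 - <<'E'
from h import *
for n in("scene","top"):
    p=camera(n);P=cloud(p);z=P[...,2]
    print(n);comp((P[...,0]>.27)&(P[...,0]<.51)&(P[...,1]>.23)&(P[...,1]<.43)&(z>.015)&(z<.03),P,100)
    for r in spot_point("mailer_a",p)[:4]: print(round(r["p"],2),w(p,r["at"],.032))
    print([ (r["p"],w(p,r["at"],0.)) for r in spot_point("tray",p)[:1]])
E
```

```text
top
200 [ 513.  -118.1] [27.8 61.4] 89.5 z [0.0424 0.0467 0.0512]
0.76 [0.5195 0.1772 0.032 ] [0.5152 0.1734 0.06  ]
scene
674 [510.4 -84. ] [92.5 58.5] 88.1 z [0.0438 0.0479 0.0502]
0.89 [ 0.5091 -0.014   0.032 ] [0.4949 0.0045 0.06  ]
0.68 [0.5224 0.1649 0.032 ] [0.5077 0.1771 0.06  ]
[ 0.5125 -0.0215  0.136 ] [ 0.7605  0.135  -0.3709] 50.2833
scene
1171 [396.3 330.4] [143.1 193.8] 86.0 z [0.0171 0.0237 0.0263]
0.81 [ 0.51362242 -0.05474031  0.032     ]
0.79 [ 0.51307149 -0.09232763  0.032     ]
0.49 [ 0.50834578 -0.12146488  0.032     ]
0.4 [ 0.52596144 -0.01125325  0.032     ]
[(0.92, array([0.39571012, 0.32912178, 0.        ]))]
top
602 [395.1 331.1] [143.7 192.7] 85.8 z [0.0177 0.0231 0.027 ]
0.54 [ 0.51481494 -0.08050302  0.032     ]
0.52 [ 0.51168427 -0.11895972  0.032     ]
[(0.79, array([0.39175336, 0.32803451, 0.        ]))]
```

Call:
jog_arm:
  rows:
    - [[-0.0325,0,0.02],0,0.075]
    - [[0,0,0.035],0,0.075]
    - [[0,0,0.035],0,0.075]
    - [[0,0,0.02],0,0.075]
    - [[0,0,0.01],0,0.075]
    - [[0,0,0.004],0,0.075]
    - [[0,0,0],0,0.075]
    - [[0,0,0],0,0.05]
    - [[0,0,0],0,0.05]
    - [[0,0,0],0,0.05]
    - [[0,0,0],0,0.05]
    - [[0,0,0],0,0.05]
  squeeze: 12

```text
time_s: 51.58
ee_pos: [0.5127, -0.0548, 0.0132]
eef_rot: [3.14, 0.0, 1.557]
force: [-0.7, 0.0, 6.7]
grip_width: 0.0558
grip_force: 12.0
```

Call:
jog_arm:
  rows:
    - [[0,0,-0.02],0,0.05]
    - [[0,0,-0.03],0,0.05]
    - [[0,0,-0.03],0,0.05]
    - [[0,0,-0.03],0,0.05]
    - [[0,0,0],3.2,0.05]
    - [[0.0341,-0.0119,0],0,0.05]
    - [[0.0341,-0.0119,0],0,0.05]
    - [[0.0341,-0.0119,0],0,0.05]
    - [[0.0341,-0.0119,0],0,0.05]
    - [[0.0341,-0.0119,0],0,0.05]
    - [[0.0341,-0.0119,0],0,0.05]
    - [[0.0341,-0.0119,0],0,0.05]

```text
time_s: 52.58
ee_pos: [0.445, 0.1908, 0.1226]
eef_rot: [3.141, -0.0, 1.501]
force: [0.2, -0.5, -0.4]
grip_width: 0.0561
grip_force: 12.0
```

Call:
jog_arm:
  rows:
    - [[0.0341,-0.0119,0],0,0.05]
    - [[0.0341,-0.0119,0],0,0.05]
    - [[0.0341,-0.0119,0],0,0.05]
    - [[0.0341,-0.0119,0],0,0.05]
    - [[0.0341,-0.0119,0],0,0.05]
    - [[0,0,0],0,0.05]
    - [[0,0,0.04],0,0.05]
    - [[0,0,0.04],0,0.05]
    - [[0,0,0.03],0,0.05]
    - [[0,0,0],0,0.05]
    - [[0,0,0],0,0.05]

```text
time_s: 53.5
ee_pos: [0.3981, 0.3629, 0.0121]
eef_rot: [-3.14, 0.001, 1.5]
force: [-0.2, -0.4, 1.0]
grip_width: 0.0556
grip_force: 12.0
```

```bash
python3 held.py
```

```text
[0.399  0.3637 0.0137] 85.97630738508198 0.05590516141295624 53.55
```

Call:
jog_arm:
  rows:
    - [[0,0,0.014],0,0.05]
    - [[0,0,0.009],0,0.05]
    - [[0,0,0.004],0,0.05]
    - [[0,0,0.002],0,0.05]
    - [[0,0,0],0,0.05]
    - [[0,0,0],0,0.05]

```text
time_s: 54.1
ee_pos: [0.3986, 0.3637, -0.0161]
eef_rot: [3.141, -0.001, 1.501]
force: [-0.5, 0.7, 0.2]
grip_width: 0.0554
grip_force: 12.0
```

Call:
jog_arm:
  rows:
    - [[0,0,0.001],0,0.05]
    - [[0,0,0.001],0,0.05]
    - [[0,0,0],0,0.05]
    - [[0,0,0],0,0.075]
    - [[0,0,0],0,0.075]
    - [[0,0,0],0,0.075]
    - [[0,0,-0.03],0,0.075]
    - [[0,0,-0.04],0,0.075]
    - [[0,0,-0.04],0,0.075]
    - [[0,0,-0.03],0,0.075]
    - [[0,0,0],-3.2,0.075]

```text
time_s: 55.02
ee_pos: [0.4003, 0.3651, 0.1276]
eef_rot: [3.134, -0.006, 1.556]
force: [-1.3, 1.1, 0.5]
grip_width: 0.0751
grip_force: 0.0
```

```bash
cat > tr.py <<'E'
from h import *
np.set_printoptions(precision=4,suppress=True)
p=camera("top");q=camera("scene")
for n,x in(("top",p),("scene",q)):
    P=cloud(x);z=P[...,2];g=(P[...,0]>.335)&(P[...,0]<.455)&(P[...,1]>.272)&(P[...,1]<.392)
    print(n);comp(g&(z>.0115)&(z<.0235),P,40)
    print("jig");comp((z>.0415)&(z<.056)&(P[...,0]>.45)&(P[...,0]<.6)&(P[...,1]>-.129)&(P[...,1]<-.022),P,60)
o=get_obs();print(o["ee_pos"],o["eef_rot"][2]*57.3,o["time_s"])
E
python3 tr.py
```

```text
top
258 [398.3 364.9] [31.4 56.2] 85.7 z [0.0132 0.0178 0.0218]
jig
526 [509.7 -99. ] [56.4 60.6] 0.7 z [0.0427 0.0463 0.0505]
scene
523 [398.6 365.1] [29.9 57.5] 86.4 z [0.0153 0.0183 0.0206]
jig
[0.3986 0.3636 0.1222] 89.2623724956012 55.1167
```

Call:
jog_arm:
  rows:
    - [[-0.0344,0.0092,0],0,0.075]
    - [[-0.0344,0.0092,0],0,0.075]
    - [[-0.0344,0.0092,0],0,0.075]
    - [[-0.0344,0.0092,0],0,0.075]
    - [[-0.0344,0.0092,0],0,0.075]
    - [[-0.0344,0.0092,0],0,0.075]
    - [[-0.0344,0.0092,0],0,0.075]
    - [[-0.0344,0.0092,0],0,0.075]
    - [[-0.0344,0.0092,0],0,0.075]
    - [[-0.0344,0.0092,0],0,0.075]
    - [[-0.0344,0.0092,0],0,0.075]
    - [[-0.0344,0.0092,0],0,0.075]

```text
time_s: 56.12
ee_pos: [0.5022, -0.0527, 0.1199]
eef_rot: [-3.139, -0.0, 1.555]
force: [0.9, 0.1, 0.3]
grip_width: 0.0751
grip_force: 0.0
```

Call:
jog_arm:
  rows:
    - [[-0.0337,0.0098,0],0,0.075]
    - [[0,0,0],0,0.075]
    - [[0,0,0.03],0,0.075]
    - [[0,0,0.03],0,0.075]
    - [[0,0,0.02],0,0.075]
    - [[0,0,0],0,0.075]
    - [[0,0,0],0,0.075]

```text
time_s: 56.7
ee_pos: [0.5113, -0.0843, 0.0402]
eef_rot: [-3.139, -0.001, 1.556]
force: [-1.0, 0.6, 1.2]
grip_width: 0.075
grip_force: 0.0
```

Call:
jog_arm:
  rows:
    - [[0,0,0.016],0,0.075]
    - [[0,0,0.008],0,0.075]
    - [[0,0,0.004],0,0.075]
    - [[0,0,0],0,0.05]
    - [[0,0,0],0,0.05]
    - [[0,0,0],0,0.05]
    - [[0,0,0],0,0.05]
    - [[0,0,0],0,0.05]

```text
time_s: 57.37
ee_pos: [0.5125, -0.0848, 0.0139]
eef_rot: [3.141, 0.0, 1.557]
force: [-2.1, 0.9, 5.6]
grip_width: 0.0558
grip_force: 12.0
```

Call:
jog_arm:
  rows:
    - [[0,0,-0.02],0,0.05]
    - [[0,0,-0.03],0,0.05]
    - [[0,0,-0.03],0,0.05]
    - [[0,0,-0.03],0,0.05]
    - [[0,0,0],3.2,0.05]
    - [[0.034,-0.0121,0],0,0.05]
    - [[0.034,-0.0121,0],0,0.05]
    - [[0.034,-0.0121,0],0,0.05]
    - [[0.034,-0.0121,0],0,0.05]
    - [[0.034,-0.0121,0],0,0.05]
    - [[0.034,-0.0121,0],0,0.05]
    - [[0.034,-0.0121,0],0,0.05]

```text
time_s: 58.37
ee_pos: [0.4435, 0.1602, 0.1235]
eef_rot: [3.141, -0.0, 1.501]
force: [1.5, -0.7, -0.6]
grip_width: 0.0556
grip_force: 12.0
```

Call:
jog_arm:
  rows:
    - [[0.034,-0.0121,0],0,0.05]
    - [[0.034,-0.0121,0],0,0.05]
    - [[0.034,-0.0121,0],0,0.05]
    - [[0.034,-0.0121,0],0,0.05]
    - [[0.034,-0.0119,0],0,0.05]
    - [[0,0,0],0,0.05]
    - [[0,0,0.04],0,0.05]
    - [[0,0,0.04],0,0.05]
    - [[0,0,0.015],0,0.05]
    - [[0,0,0],0,0.05]
    - [[0,0,0],0,0.05]

```text
time_s: 59.28
ee_pos: [0.3961, 0.3321, 0.0284]
eef_rot: [-3.141, 0.001, 1.5]
force: [1.0, 0.1, 0.4]
grip_width: 0.0557
grip_force: 12.0
```

```bash
python3 - <<'E'
from h import *
np.set_printoptions(precision=4,suppress=True)
q=camera("scene");o=get_obs();e=o["ee_pos"];print(e,o["eef_rot"][2]*57.3)
P=cloud(q);z=P[...,2];g=(abs(P[...,0]-e[0])<.027)&(abs(P[...,1]-e[1])<.05)
comp(g&(z>e[2]+.029)&(z<e[2]+.039),P,30);comp(g&(z>.0125)&(z<.0225),P,30)
E
```

```text
[0.3967 0.3326 0.0294] 85.97357243427402
73 [396.6 345.1] [ 8.4 53.3] 83.4 z [0.0589 0.0613 0.0632]
497 [397.1 365. ] [30.1 54.1] 85.6 z [0.0155 0.0182 0.0207]
```

Call:
jog_arm:
  rows:
    - [[-0.0017,0,0.01],0,0.05]
    - [[0,0,0.02],0,0.05]
    - [[0,0,0.01],0,0.05]
    - [[0,0,0.005],0,0.05]
    - [[0,0,0.0015],0,0.05]
    - [[0,0,0],0,0.05]
    - [[0,0,0],0,0.05]
    - [[0,0,0],0,0.075]
    - [[0,0,0],0,0.075]
    - [[0,0,0],0,0.075]

```text
time_s: 60.17
ee_pos: [0.396, 0.3307, -0.0182]
eef_rot: [3.141, -0.0, 1.501]
force: [-0.9, -0.5, 0.0]
grip_width: 0.0721
grip_force: 0.0
```

Call:
jog_arm:
  rows:
    - [[0,0,-0.03],0,0.075]
    - [[0,0,-0.04],0,0.075]
    - [[0,0,-0.04],0,0.075]
    - [[0,0,-0.03],0,0.075]
    - [[0,0,0],-3.2,0.075]
    - [[0,0,0],0,0.075]

```text
time_s: 60.67
ee_pos: [0.3965, 0.3312, 0.1234]
eef_rot: [3.139, -0.002, 1.559]
force: [-0.0, -0.2, -0.6]
grip_width: 0.075
grip_force: 0.0
```

```bash
python3 tr.py
```

```text
top
269 [396.6 340.2] [48.7 55.2] 86.2 z [0.0129 0.0172 0.0216]
jig
258 [ 509.9 -112.7] [56.9 28.2] 0.4 z [0.0427 0.0466 0.0512]
scene
1051 [397.7 348.1] [63.6 58.3] 85.9 z [0.015  0.0184 0.0206]
jig
[0.3956 0.3304 0.121 ] 89.10859201192947 60.7667
```

Call:
jog_arm:
  rows:
    - [[-0.0341,0.0095,0],0,0.075]
    - [[-0.0341,0.0095,0],0,0.075]
    - [[-0.0341,0.0095,0],0,0.075]
    - [[-0.0341,0.0095,0],0,0.075]
    - [[-0.0341,0.0095,0],0,0.075]
    - [[-0.0341,0.0095,0],0,0.075]
    - [[-0.0341,0.0095,0],0,0.075]
    - [[-0.0341,0.0095,0],0,0.075]
    - [[-0.0341,0.0095,0],0,0.075]
    - [[-0.0341,0.0095,0],0,0.075]
    - [[-0.0341,0.0095,0],0,0.075]
    - [[-0.0341,0.0095,0],0,0.075]

```text
time_s: 61.77
ee_pos: [0.5035, -0.0818, 0.1203]
eef_rot: [-3.139, -0.001, 1.555]
force: [1.1, 0.5, 0.8]
grip_width: 0.075
grip_force: 0.0
```

Call:
jog_arm:
  rows:
    - [[-0.0337,0.0095,0],0,0.075]
    - [[0,0,0],0,0.075]
    - [[0,0,0.03],0,0.075]
    - [[0,0,0.03],0,0.075]
    - [[0,0,0.02],0,0.075]
    - [[0,0,0],0,0.075]
    - [[0,0,0],0,0.075]

```text
time_s: 62.35
ee_pos: [0.5123, -0.1134, 0.0407]
eef_rot: [-3.139, -0.001, 1.556]
force: [0.2, 0.3, -0.3]
grip_width: 0.0747
grip_force: 0.0
```

Call:
jog_arm:
  rows:
    - [[0,0,0.016],0,0.075]
    - [[0,0,0.008],0,0.075]
    - [[0,0,0.003],0,0.075]
    - [[0,0,0],0,0.05]
    - [[0,0,0],0,0.05]
    - [[0,0,0],0,0.05]
    - [[0,0,0],0,0.05]
    - [[0,0,0],0,0.05]

```text
time_s: 63.02
ee_pos: [0.5134, -0.114, 0.0154]
eef_rot: [3.141, 0.0, 1.557]
force: [-1.1, 1.5, 6.9]
grip_width: 0.0556
grip_force: 12.0
```

Call:
jog_arm:
  rows:
    - [[0,0,-0.02],0,0.05]
    - [[0,0,-0.03],0,0.05]
    - [[0,0,-0.03],0,0.05]
    - [[0,0,-0.03],0,0.05]
    - [[0,0,0],3.2,0.05]
    - [[0.0336,-0.0123,0],0,0.05]
    - [[0.0336,-0.0123,0],0,0.05]
    - [[0.0336,-0.0123,0],0,0.05]
    - [[0.0336,-0.0123,0],0,0.05]
    - [[0.0336,-0.0123,0],0,0.05]
    - [[0.0336,-0.0123,0],0,0.05]
    - [[0.0336,-0.0123,0],0,0.05]

```text
time_s: 64.02
ee_pos: [0.4429, 0.1282, 0.1249]
eef_rot: [3.141, -0.0, 1.501]
force: [-0.4, 0.3, 0.2]
grip_width: 0.0559
grip_force: 12.0
```

Call:
jog_arm:
  rows:
    - [[0.0336,-0.0123,0],0,0.05]
    - [[0.0336,-0.0123,0],0,0.05]
    - [[0.0336,-0.0123,0],0,0.05]
    - [[0.0336,-0.0123,0],0,0.05]
    - [[0.0336,-0.0121,0],0,0.05]
    - [[0,0,0],0,0.05]
    - [[0,0,0.04],0,0.05]
    - [[0,0,0.04],0,0.05]
    - [[0,0,0.015],0,0.05]
    - [[0,0,0],0,0.05]
    - [[0,0,0],0,0.05]

```text
time_s: 64.93
ee_pos: [0.3944, 0.2984, 0.0299]
eef_rot: [-3.141, 0.0, 1.5]
force: [0.4, -0.4, 0.2]
grip_width: 0.0558
grip_force: 12.0
```

```bash
python3 - <<'E'
from h import *
np.set_printoptions(precision=4,suppress=True)
q=camera("scene");o=get_obs();e=o["ee_pos"];print(e,o["eef_rot"][2]*57.3)
P=cloud(q);z=P[...,2];g=(abs(P[...,0]-e[0])<.027)&(abs(P[...,1]-e[1]-.025)<.07)
for k in range(280,350,4):
    m=g&(abs(P[...,1]*1000-k)<2)&(z<.1); 
    if m.sum()>2: print(k,np.percentile(z[m],[10,50,90]).round(3),end="; ")
E
```

```text
[0.395  0.2988 0.0309] 85.97376201644043
288 [0.061 0.062 0.063]; 296 [0.004 0.005 0.018]; 300 [0.003 0.005 0.062]; 304 [0.002 0.005 0.062]; 308 [0.003 0.007 0.063]; 312 [0.004 0.056 0.062]; 316 [0.005 0.019 0.061]; 320 [0.015 0.018 0.02 ]; 324 [0.015 0.018 0.02 ]; 328 [0.016 0.018 0.02 ]; 332 [0.016 0.019 0.02 ]; 336 [0.016 0.018 0.02 ]; 340 [0.016 0.018 0.02 ]; 344 [0.006 0.018 0.02 ]; 348 [0.004 0.013 0.019];
```

Call:
jog_arm:
  rows:
    - [[-0.0015,0,0.01],0,0.05]
    - [[0,0,0.02],0,0.05]
    - [[0,0,0.01],0,0.05]
    - [[0,0,0.004],0,0.05]
    - [[0,0,0.001],0,0.05]
    - [[0,0,0],0,0.05]
    - [[0,0,0],0,0.05]

```text
time_s: 65.57
ee_pos: [0.3945, 0.2973, -0.0148]
eef_rot: [3.141, -0.001, 1.501]
force: [-0.2, -0.1, -0.8]
grip_width: 0.056
grip_force: 12.0
```

Call:
jog_arm:
  rows:
    - [[0,0,0.001],0,0.05]
    - [[0,0,0.0007],0,0.05]
    - [[0,0,0],0,0.05]
    - [[0,0,0],0,0.075]
    - [[0,0,0],0,0.075]
    - [[0,0,0],0,0.075]
    - [[0,0,-0.03],0,0.075]
    - [[0,0,-0.04],0,0.075]
    - [[0,0,-0.04],0,0.075]
    - [[0,0,-0.03],0,0.05]
    - [[0,0,0],-3.2,0.03]

```text
time_s: 66.48
ee_pos: [0.3964, 0.2986, 0.1291]
eef_rot: [3.134, -0.005, 1.556]
force: [0.7, 0.5, 0.5]
grip_width: 0.0651
grip_force: 0.0
```

Call:
jog_arm:
  rows:
    - [[-0.0325,0.0136,0],0,0]
    - [[-0.0325,0.0136,0],0,0]
    - [[-0.0325,0.0136,0],0,0]
    - [[-0.0325,0.0136,0],0,0]
    - [[-0.0325,0.0136,0],0,0]
    - [[-0.0325,0.0136,0],0,0]
    - [[-0.0325,0.0136,0],0,0]
    - [[-0.0325,0.0136,0],0,0]
    - [[-0.0325,0.0136,0],0,0]
    - [[0,0,0],0,0]
    - [[0,0,0.03],0,0]
    - [[0,0,0.03],0,0]

```text
time_s: 67.48
ee_pos: [0.5133, 0.0025, 0.0632]
eef_rot: [3.138, 0.0, 1.555]
force: [0.4, -0.6, -1.0]
grip_width: 0.0004
grip_force: 0.0
```

```bash
python3 tr.py; python3 - <<'E'
from h import *
p=camera("top");save(p,"t1.png",(90,150,350,290),3)
E
```

```text
top
801 [395.8 331.1] [98.4 56.3] 86.2 z [0.0135 0.0177 0.0217]
jig
scene
478 [394.6 297.6] [30.8 57.4] 85.9 z [0.015  0.0183 0.0207]
1054 [397.6 348.3] [63.3 58.3] 86.0 z [0.0148 0.0183 0.0206]
jig
[0.5098 0.0032 0.0593] 89.17923370826036 67.5833
```

View pics/t1.png

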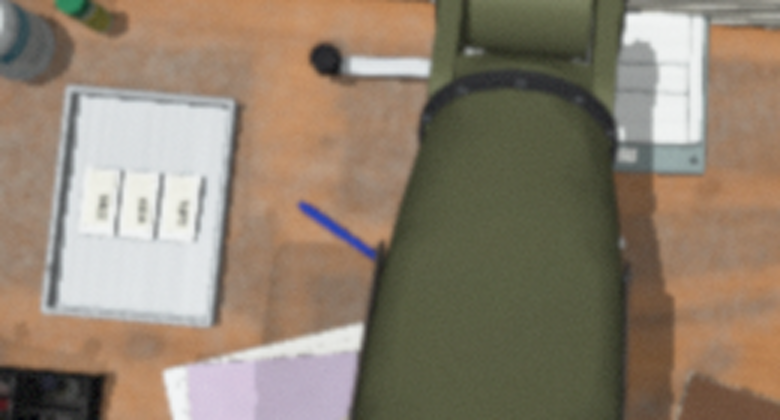

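Call:
jog_arm:
  rows:
    - [[0,0,0.012],0,0]
    - [[0,0,0.008],0,0]
    - [[0,0,0],0,0]
    - [[0,0,0],0,0]

```text
time_s: 67.97
ee_pos: [0.5127, 0.0031, 0.0438]
eef_rot: [3.141, 0.0, 1.557]
force: [-0.4, 0.7, -0.3]
grip_width: 0.0007
grip_force: 0.0
```

Call:
jog_arm:
  rows:
    - [[0,0,0.006],0,0]
    - [[0,0,0.003],0,0]
    - [[0,0,0.002],0,0]
    - [[0,0,0.001],0,0]
    - [[0,0,0.001],0,0]
    - [[0,0,0],0,0]
    - [[0,0,0],0,0]
    - [[0,0,0],0,0]
    - [[0,0,0],0,0]
    - [[0,0,0],0,0]
    - [[0,0,0],0,0]
    - [[0,0,0],0,0]

```text
time_s: 68.97
ee_pos: [0.513, 0.0026, 0.031]
eef_rot: [3.14, 0.0, 1.557]
force: [-3.4, -4.8, 13.2]
grip_width: 0.0002
grip_force: 6.7
```

Call:
jog_arm:
  rows:
    - [[0,0,0],0,0]
    - [[0,0,0],0,0]
    - [[0,0,0],0,0]
    - [[0,0,0],0,0]
    - [[0,0,0],0,0]
    - [[0,0,0],0,0]
    - [[0,0,0],0,0]
    - [[0,0,0],0,0]
    - [[0,0,0],0,0]
    - [[0,0,0],0,0]

```text
time_s: 69.8
ee_pos: [0.513, 0.0026, 0.031]
eef_rot: [3.14, 0.0, 1.557]
force: [-1.7, -3.7, 13.1]
grip_width: 0.0006
grip_force: 6.7
```

```bash
python3 row.py
```

```text
top
0.75 [ 0.4501 -0.0734  0.032 ] [ 0.4472 -0.0719  0.06  ]
0.68 [0.5219 0.1113 0.032 ] [0.5175 0.1089 0.06  ]
scene
0.92 [ 0.5101 -0.0951  0.032 ] [ 0.4958 -0.0737  0.06  ]
0.79 [0.5214 0.0973 0.032 ] [0.5067 0.1119 0.06  ]
[0.513  0.0026 0.031 ] [-3.0134 -4.3463 12.8607] 70.1
```

Jaw is home. Lift clear, verify, hand in.

Call:
jog_arm:
  rows:
    - [[0,0,-0.01],0,0]
    - [[0,0,-0.03],0,0]
    - [[0,0,-0.04],0,0]
    - [[0,0,-0.04],0,0]
    - [[0,-0.03,0],0,0]
    - [[0,-0.03,0],0,0]
    - [[0,-0.03,0],0,0]
    - [[0,0,0],0,0]
    - [[0,0,0],0,0]
    - [[0,0,0],0,0]
    - [[0,0,0],0,0]

```text
time_s: 71.02
ee_pos: [0.4231, 0.0042, 0.15]
eef_rot: [3.142, -0.0, 1.557]
force: [0.6, 0.9, -0.2]
grip_width: 0.0006
grip_force: 0.0
```

```bash
python3 row.py; python3 tr.py; python3 rol.py; python3 -c "
from h import *
print(hand_in())"
```

```text
top
0.75 [0.5218 0.1143 0.032 ] [0.5174 0.1118 0.06  ]
scene
0.77 [ 0.5064 -0.082   0.032 ] [ 0.4923 -0.0611  0.06  ]
0.62 [0.5249 0.0898 0.032 ] [0.5101 0.1047 0.06  ]
[0.4225 0.0042 0.1498] [-0.2711 -0.2349  0.1836] 71.3167
top
536 [396.9 348.4] [63.8 56.3] 85.8 z [0.013  0.0177 0.0222]
266 [394.  297.7] [30.6 56.1] 85.5 z [0.0135 0.0172 0.0214]
jig
scene
482 [394.8 297.8] [30.5 57.7] 86.2 z [0.0146 0.0182 0.0208]
1057 [397.6 348.4] [63.6 58.2] 85.4 z [0.0148 0.0183 0.0206]
jig
[0.4225 0.0042 0.1498] 89.18920578608267 71.4167
top
125 [ 522.5 -322.4] [21.4 32.1] 89.5 z [0.1322 0.1399 0.1448]
368 [ 522. -324.] [ 40.5 106.3] 83.8 z [0.0527 0.0638 0.0686]
scene
148 [ 519.2 -316.4] [31.1 16.4] 32.2 z [0.0771 0.0983 0.1218]
185 [ 503.5 -320.9] [68.4 34.6] 0.3 z [0.0552 0.0652 0.0685]
the job is handed in; nothing more can be done
None
```

The job is done and handed in at about 71 s: all three mailers were clamped, rolled from fence to jaw and back, and now lie flat, label up, in the tray about 3 mm apart; the roller stands upright on its rest and the empty jaw is home.

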